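# Load a denture flask into the guide-rod press

## Task

Load the bolted brass denture flask into the flask press: lift the pressure plate straight up off its two guide rods and put it down on a clear bit of bench, stand the flask squarely on the middle of the press's raised pad with its long side along the line of the rods, then lower the plate back over both rods, keeping it level, until it lies flat on the flask. Keep the flask upright, lower the plate gently without forcing it or letting it drop, and leave everything else on the bench where it is.

Things in the scene. Friction and masses are not known exactly. Their poses are not given: they have to be found in the camera images.
- press_pad (a point): centre of the top of the flask press's raised steel pad (66 x 108 mm, top 18 mm above the bench). The press is bolted down: a grey base 96 x 184 mm, its y axis running from the right rod to the left rod, z up. The flask belongs on this pad, its long side along the rod line.
- rod_left_tip (a point): tip of the press's guide rod at the +y end, 140 mm above the bench. The rod is steel, upright, 12 mm in diameter; its last 11 mm taper to a 5 mm nose. The two rods stand 140 mm apart, 70 mm either side of the pad's centre.
- rod_right_tip (a point): tip of the other guide rod, at the -y end; the same in every way.
- plate_handle (a point): centre of the crossbar of the pressure plate's stirrup handle. The steel crossbar is 14 x 84 x 14 mm, long along y; its centre lies 82 mm above the plate's underside, over the plate's centre; two 11 mm posts at y = +-34 mm carry it.
- hole_left (a point): centre of the plate's hole at its +y end, at the underside of the plate (z up).
- hole_right (a point): centre of the plate's hole at its -y end, at the underside of the plate.
- flask_center (a point): centre of the denture flask, half-way up: a brass box of two bolted halves, 60 mm (x) by 86 mm (y) by 52 mm high (z up), 0.3 to 0.6 kg; a 9 mm radius bolt lug on each end makes it 106 mm long over all. Grasp across the 60 mm. Top and bottom are flat; either way round will do.
- powder_jar_1: bystander: screw jar, 48 mm in diameter, 55 mm high; origin under its centre
- model_upper: bystander: stone dental model, 54 x 60 x 28 mm; origin under its centre
- tape_roll: bystander: roll of masking tape lying flat, 66 mm in diameter, 20 mm high; origin under its centre
- rubber_bowl: bystander: rubber mixing bowl, 68 mm in diameter, 42 mm high; origin under its centre
- wax_lump_box: bystander: block of wax, 56 x 86 x 19 mm; origin under its centre
- mix_spatula: bystander: plaster spatula lying at the front edge, 164 x 15 x 15 mm, long along its x axis; origin under its centre
- articulator: bystander, fixed: hinge articulator with stone models, within 75 mm of its origin, 124 mm high; origin under its centre
- yellow_bin_b: bystander, fixed: yellow parts bin, 170 mm (x) x 109 mm (y) x 72 mm high; origin under its centre
- marker: bystander, fixed: red and white marker lying at the front edge, 135 mm long along its y axis, 17 mm thick; origin under its centre
- pencil: bystander, fixed: pencil lying at the front edge, 156 mm long along its y axis, 7 mm thick; origin under its centre
- the_hand_motor: bystander, fixed: handpiece in its cradle, 199 mm (x) x 40 mm (y), top 80 mm above the bench, origin at its middle; nothing can be set down at y below its own y
- pressure_plate: the pressure plate: aluminium, 64 x 176 x 14 mm, long along its y axis, 0.3 to 0.6 kg, with two holes 14.5 mm in diameter, 140 mm apart; origin at the centre of its underside, z up. At the start it is threaded on both rods and lies on the pad. Its two ends are alike: either hole may go on either rod.
- flask: the same flask, origin at the centre of its underside
- press: the fixed press, origin under the centre of its base, on the bench. A fixed grinding dust box with an overhanging glass guard stands beyond it: x above 0.60 m, y 0.25 to 0.59 m, 294 mm high; keep the hand in front of it. Right of it other tools lie beyond x = 0.65 m, and a shelf board begins at x = 0.72 m, z = 0.2 m.

How it is judged (in metres and radians):
On the way, in this order (a step that is already met when the one before it is completed fails the run):
1. the pressure plate is drawn up off both rods and laid flat on the bench, clear of the press (height (world z) of plate_handle below 0.089 m and angle between plate_handle's own z axis and vertical below 0.06 rad and horizontal distance between plate_handle and press_pad above 0.075 m and linear speed of pressure_plate below 0.03 m/s), for 0.1 s.
2. the flask stands squarely on the pad (within 10 mm and 7 degrees) (horizontal distance between flask_center and press_pad below 0.01 m and angle between the y axis of flask_center and the y axis of press_pad, either way round below 0.12 rad and angle between flask_center's own z axis and vertical below 0.04 rad and z of flask_center in the frame of press_pad between 0.023 and 0.029 m), for 0.2 s.
3. the plate is threaded on both rods (((horizontal distance between hole_left and rod_left_tip below 0.0045 m and z of hole_left in the frame of rod_left_tip between -0.2 and -0.02 m) or (horizontal distance between hole_left and rod_right_tip below 0.0045 m and z of hole_left in the frame of rod_right_tip between -0.2 and -0.02 m)) and ((horizontal distance between hole_right and rod_left_tip below 0.0045 m and z of hole_right in the frame of rod_left_tip between -0.2 and -0.02 m) or (horizontal distance between hole_right and rod_right_tip below 0.0045 m and z of hole_right in the frame of rod_right_tip between -0.2 and -0.02 m))), for 0.1 s.
At the end, for the whole second after the job is handed in: The flask stands upright on the pad, its centre within 10 mm of the pad's and square to the rods within 7 degrees; the plate is threaded on both rods and lies flat (within 2 degrees, 3 mm) on the flask; both are released and at rest (all of step 2 and ((horizontal distance between hole_left and rod_left_tip below 0.0045 m and z of hole_left in the frame of rod_left_tip between -0.073 and -0.067 m) or (horizontal distance between hole_left and rod_right_tip below 0.0045 m and z of hole_left in the frame of rod_right_tip between -0.073 and -0.067 m)) and ((horizontal distance between hole_right and rod_left_tip below 0.0045 m and z of hole_right in the frame of rod_left_tip between -0.073 and -0.067 m) or (horizontal distance between hole_right and rod_right_tip below 0.0045 m and z of hole_right in the frame of rod_right_tip between -0.073 and -0.067 m)) and angle between plate_handle's own z axis and vertical below 0.04 rad and contact force between pressure_plate and flask above 0.5 N and linear speed of each of pressure_plate, flask below 0.02 m/s and angular speed of each of pressure_plate, flask below 0.1 rad/s); the robot touches nothing.
It fails at once if the flask is tipped by more than 20 degrees (angle between flask_center's own z axis and vertical above 0.35 rad).
It fails at once if the plate drops down the rods on to the flask (faster than 0.35 m/s while threaded) ((horizontal distance between flask_center and press_pad below 0.01 m and angle between the y axis of flask_center and the y axis of press_pad, either way round below 0.12 rad and angle between flask_center's own z axis and vertical below 0.04 rad and z of flask_center in the frame of press_pad between 0.023 and 0.029 m) and (((horizontal distance between hole_left and rod_left_tip below 0.0045 m and z of hole_left in the frame of rod_left_tip between -0.2 and -0.015 m) or (horizontal distance between hole_left and rod_right_tip below 0.0045 m and z of hole_left in the frame of rod_right_tip between -0.2 and -0.015 m)) and ((horizontal distance between hole_right and rod_left_tip below 0.0045 m and z of hole_right in the frame of rod_left_tip between -0.2 and -0.015 m) or (horizontal distance between hole_right and rod_right_tip below 0.0045 m and z of hole_right in the frame of rod_right_tip between -0.2 and -0.015 m))) and linear speed of pressure_plate above 0.35 m/s).
It fails at once if the plate is forced against the press with more than 60 N (contact force between pressure_plate and press above 60 N).
It fails at once if the plate is pressed on the flask with more than 60 N (contact force between pressure_plate and flask above 60 N).
It fails at once if a bystander is moved by more than 20 mm (distance of any of powder_jar_1, model_upper, tape_roll, rubber_bowl, wax_lump_box, mix_spatula from where it was at the start of the episode above 0.02 m).
It also fails if it takes over 72 s, if anything falls off the work surface, if the arm or the gripper's body presses on something with over 40 N, if the wrist force passes 120 N, or if a joint passes its speed limit or range.

## Robot

A 6-joint arm with a two-finger parallel gripper is mounted at the origin on a cart in front of the work surface, level with it; the furniture and walls round the work are solid. World frame = base frame: x ahead of the robot, y to its left, z up, the work surface at z = 0. Lengths are in m, angles in degrees, forces in N, time in s.
With the tool pointing down it reaches from about 0.25 to 0.775 m from the base axis. Payload 4 kg.
Tool frame: the origin (TCP) lies between the finger pads; the fingertips stand 11 mm ahead of it and the grasp point (between the pads) lies 8 mm behind it (r.tips_ahead is the distance from the TCP to the fingertips, in m); x points along the fingers, y is the direction in which the jaws open and shut, and the axes are right-handed (so a half turn about x gives the same grasp; the last joint's range is limited). The gripper opens to 85 mm and grips with 20 to 120 N. Pads are 22 mm wide; open, the fingers measure 114 mm over their backs; the gripper's body (76 mm by 85 mm) begins 54 mm behind the grasp point. The pads swing forward as they close: fully open they stand 13 mm farther back than shut.
Start: joints at [68.864, 4.996, 78.535, -0, 96.463, -5.907], TCP at [0.144, 0.531, 0.242] pointing down, gripper open.
Joint ranges: [-177.83, 177.83], [-43.37, 116.18], [15.69, 146.23], [-61.86, 241.86], [9.47, 152.12], [-147.06, 147.06]. Speed limits (degrees/s): [159.86, 159.86, 180, 180, 180, 180].

## Interface

Orientations are given as [roll, pitch, yaw] about the fixed x, y, z axes, in that order (R = Rz(yaw) Ry(pitch) Rx(roll)).
In Python, from plant import observe, capture, camera_info, r, find_in, regions_of, mark_of gives the robot as it stands.
- The arm moves only by the tool jog_arm, never from a script. Its argument "rows" is a list of rows, each a list of 2 entries, a list of its own where there are three numbers: the shift along the world's x, y, z in mm, then the turn about the world's z in degrees. In form: [[[tx, ty, tz], twist], ...]. A call has 1 to 8 rows; each row shifts and turns the commanded pose from where the row before left it; what a row does not reach is not made up. A row lasts 1/10 s, in which the tool goes at most 50 mm and 8.59 degrees, less where a joint would pass 70% of its speed; a pose out of reach is approached as far as the arm can. A call is refused whole if a number of a shift passes 50 or a number of a turn 8.59, either way. A call with a gripper value outside its range is refused whole. "hand" is the closure, from 0 (fully open) to 1 (shut), set as the call begins (left out, the last holds). The fingers move at their own pace and stop on an object; "force" is the grip in N (left out, the last holds). Time passes only in rows, so rows that do not move let the fingers close. It gives the time, the measured TCP pose, the force and the opening at its end, in the units of the state.
- observe(): the state, without advancing time (a new reading comes with each control period).
- capture(name): name is "scene" or "side" or "wrist"; returns the picture (420x560x3 uint8, red, green, blue); there is no depth.
- camera_info(name): a dict with "fx", "fy", "cx", "cy" (pixels), "k1" (the pictures are not rectified: a ray, as slopes to the right and down, at radius r is drawn at 1 + k1 r^2 times it, then the intrinsics apply), "T" (4x4, takes a point from camera to world coordinates); the wrist camera has in their place "tool_from_camera" (4x4, takes a point from camera to tool coordinates, whose origin is the TCP and whose axes are the tool frame's). Camera axes: x right, y down, z forward; pixel columns grow to the right and rows downward; lengths in m; the calibration is good to about 2 mm. A picture is of the moment at which its call begins: read the wrist's pose just before it. camera_info takes no time and is no camera call.
- r.close_job(): hands the job in, once; it reports no verdict.
Trained networks look in the newest picture that a camera, given by its name, has taken for a name from the list of things; names that differ only in an ending like _2 or _b are one class to them, and where a whole thing is asked for, a point or a joint stands for the part that bears it (a point fixed in the world has none). Each returns a list of dicts, best first, with "p" (0 to 1); they miss things now and then, are a little off and sometimes report something else, mostly with a low value. They report only what shows in the picture. A call takes as long as a camera call.
- find_in(camera, query): "xyz" ([x, y, z] in m, in world coordinates, good to about 4 mm: the middle of the surface that is visible of it).
- regions_of(camera, query): "pixels" (420x560 bool, what is visible of it).
- mark_of(camera, query): "xyz" ([x, y, z] in m, in world coordinates, good to about 4 mm: a listed point, or the origin of a listed thing).
The state is a dict: "time": time; "joints": joint angles; "qvel": joint speeds; "joint_torque": joint torques, N m; "tcp_pos": TCP position; "ee_rot": TCP orientation; "wrist_force": force on the tool from outside, world axes, zero at the start; "moment": the same for the moment, N m; "grip_width": finger opening in m.
Only numpy, scipy, OpenCV 4.12 (cv2) and the standard library are available. Lean on these libraries where they do the work, as an engineer would, in place of code of your own. Each camera call takes 0.05 s, during which the arm holds its last target.

## Working session

There is one attempt and no reset: what is moved stays moved. The work goes in short steps, Python scripts to look and compute and a tool call to move; the robot and the scene stay as the last step left them, time stands still between calls to the robot, and variables do not carry over. Pictures are saved under pics/ and viewed, and the job is handed in when it is done.

Besides the shell and the picture viewer there is one more tool, called by a JSON object that holds its "name" and its "arguments", one argument or row to a line. jog_arm: Moves the arm, as the interface text tells. Its arguments: {"type":"object","properties":{"rows":{"type":"array"},"hand":{"type":"number"},"force":{"type":"number"}},"required":["rows"]}

```bash
ls; mkdir -p pics; cat > h.py <<'E'
from plant import observe, capture, camera_info, r, find_in, regions_of, mark_of
import numpy as np, cv2
def save(n,f):
    im=capture(n); cv2.imwrite('pics/'+f,cv2.cvtColor(im,cv2.COLOR_RGB2BGR)); return im
def st():
    s=observe(); print({k:np.round(s[k],4).tolist() for k in ['time','tcp_pos','ee_rot','wrist_force','grip_width','joints']}); return s
E
python3 - <<'E'
from h import *
st()
for c in ['scene','side']:
    save(c,c+'0.png')
    for q in ['press_pad','rod_left_tip','rod_right_tip','plate_handle','hole_left','hole_right','flask_center','pressure_plate','flask','press']:
        m=mark_of(c,q); print(c,q,[(np.round(d['xyz'],4).tolist(),round(d['p'],2)) for d in m[:2]])
st()
E
```

```text
pics
{'time': 0.0, 'tcp_pos': [0.1443, 0.5302, 0.2411], 'ee_rot': [-96.2146, 89.8715, -111.446], 'wrist_force': [-0.0286, -0.6277, -0.3711], 'grip_width': 0.0855, 'joints': [68.8636, 5.0403, 78.6276, 0.0007, 96.4606, -5.9049]}
scene press_pad [([0.4729, 0.3006, 0.0195], 0.94), ([0.5845, -0.2448, 0.0027], 0.39)]
scene rod_left_tip [([0.4927, 0.371, 0.1376], 0.62)]
scene rod_right_tip [([0.4548, 0.2332, 0.1426], 0.66), ([0.3591, 0.1728, 0.0042], 0.6)]
scene plate_handle [([0.4761, 0.303, 0.1026], 0.72)]
scene hole_left [([0.4921, 0.3641, 0.0185], 0.88)]
scene hole_right [([0.4555, 0.24, 0.0172], 0.77), ([0.4571, 0.2359, 0.1428], 0.56)]
scene flask_center [([0.5901, -0.1206, 0.029], 0.97)]
scene pressure_plate [([0.4747, 0.3016, 0.0134], 0.65)]
scene flask [([0.5886, -0.1238, -0.0012], 0.83)]
scene press [([0.7028, 0.164, 0.0018], 0.61), ([0.4721, 0.3054, 0.0024], 0.55)]
side press_pad [([0.4706, 0.3027, 0.0163], 0.81), ([0.5815, -0.2479, 0.0007], 0.52)]
side rod_left_tip [([0.4946, 0.3666, 0.1372], 0.95)]
side rod_right_tip [([0.4519, 0.2357, 0.141], 0.81), ([0.4926, 0.3717, 0.0184], 0.25)]
side plate_handle [([0.4746, 0.3041, 0.0972], 0.78)]
side hole_left [([0.4966, 0.3724, 0.0196], 0.9)]
side hole_right []
side flask_center [([0.586, -0.1221, 0.0248], 0.85), ([0.4588, 0.236, 0.0195], 0.34)]
side pressure_plate [([0.4683, 0.3035, 0.0133], 0.95), ([0.4772, 0.3027, 0.098], 0.22)]
side flask [([0.5865, -0.1189, 0.0029], 0.73), ([0.674, 0.0304, 0.0022], 0.66)]
side press [([0.4743, 0.3065, 0.0034], 0.94)]
{'time': 1.1, 'tcp_pos': [0.1445, 0.5307, 0.2424], 'ee_rot': [88.3173, 89.9922, 73.0892], 'wrist_force': [0.952, 1.0619, -0.8524], 'grip_width': 0.0848, 'joints': [68.8635, 4.9952, 78.5353, 0.0006, 96.4617, -5.9083]}
```

View pics/scene0.png

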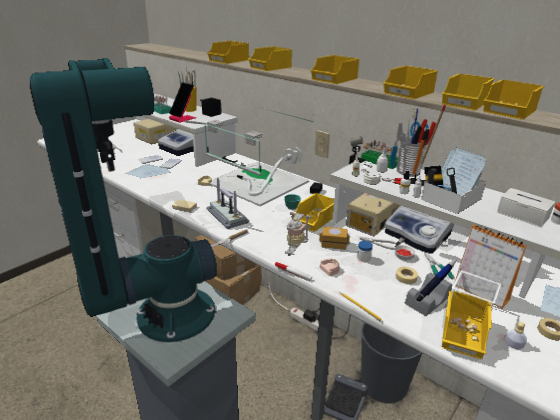

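View pics/side0.png

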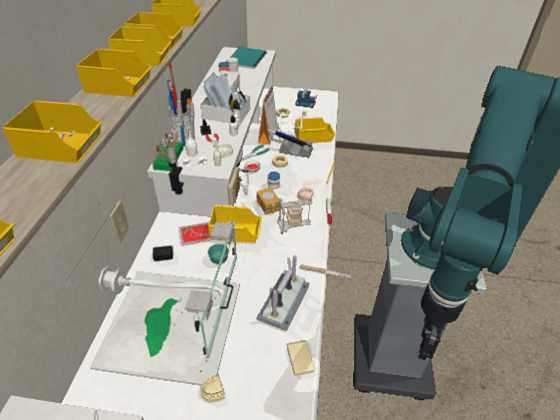

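```bash
python3 - <<'E'
from h import *
for q in ['powder_jar_1','model_upper','tape_roll','rubber_bowl','wax_lump_box','mix_spatula','articulator','yellow_bin_b','marker','pencil','the_hand_motor']:
    m=mark_of('scene',q); print(q,[(np.round(d['xyz'],3).tolist(),round(d['p'],2)) for d in m[:2]])
for c in ['scene','side']:
    i=camera_info(c); print(c,{k:np.round(v,4).tolist() for k,v in i.items()})
print({k:np.round(v,4).tolist() for k,v in camera_info('wrist').items()})
E
```

```text
powder_jar_1 [([0.581, -0.244, 0.002], 0.83)]
model_upper [([0.457, -0.196, -0.002], 0.57), ([0.357, 0.17, 0.007], 0.38)]
tape_roll [([0.581, -0.408, -0.0], 0.85), ([0.706, 0.165, 0.001], 0.68)]
rubber_bowl [([0.706, 0.162, 0.002], 0.67), ([0.455, 0.238, 0.017], 0.25)]
wax_lump_box [([0.359, 0.17, 0.005], 0.68), ([0.406, 0.478, -0.0], 0.49)]
mix_spatula [([0.357, 0.172, 0.004], 0.59)]
articulator [([0.674, 0.028, 0.001], 0.59)]
yellow_bin_b [([0.674, 0.027, -0.001], 0.9)]
marker [([0.361, -0.118, 0.003], 0.68)]
pencil [([0.369, -0.358, 0.002], 0.45)]
the_hand_motor [([0.555, -0.502, 0.038], 0.56), ([0.495, 0.369, 0.139], 0.4)]
scene {'fx': 427.2351, 'fy': 427.2351, 'cx': 285.2338, 'cy': 205.4182, 'k1': -0.0257, 'T': [[0.643, -0.3434, 0.6846, -0.5076], [-0.7655, -0.3164, 0.5602, -0.7934], [0.0243, -0.8843, -0.4663, 0.818], [0.0, 0.0, 0.0, 1.0]]}
side {'fx': 426.6886, 'fy': 426.6886, 'cx': 277.7158, 'cy': 210.9454, 'k1': -0.0156, 'T': [[-0.9907, -0.1032, 0.0891, 0.404], [-0.1353, 0.6629, -0.7364, 1.0667], [0.0169, -0.7415, -0.6707, 1.0577], [0.0, 0.0, 0.0, 1.0]]}
{'fx': 302.6769, 'fy': 302.6769, 'cx': 274.166, 'cy': 207.7449, 'k1': -0.0384, 'tool_from_camera': [[-0.0013, -0.2772, 0.9608, -0.1302], [1.0, -0.0009, 0.0011, -0.0007], [0.0006, 0.9608, 0.2772, -0.0681], [0.0, 0.0, 0.0, 1.0]]}
```

```bash
cat >> h.py <<'E'
def proj(c,P,T=None):
    i=camera_info(c); T=np.array(i['T']) if T is None else T
    P=np.atleast_2d(P); q=(P-T[:3,3])@T[:3,:3]
    s=q[:,:2]/q[:,2:]; r2=(s**2).sum(1,keepdims=True); s=s*(1+i['k1']*r2)
    return s*[i['fx'],i['fy']]+[i['cx'],i['cy']]
def ray(c,uv,T=None):
    i=camera_info(c); T=np.array(i['T']) if T is None else T
    d=(np.atleast_2d(uv).astype(float)-[i['cx'],i['cy']])/[i['fx'],i['fy']]; s=d.copy()
    for _ in range(8): s=d/(1+i['k1']*(s**2).sum(1,keepdims=True))
    v=np.c_[s,np.ones(len(s))]@T[:3,:3].T
    return T[:3,3],v
def onz(c,uv,z,T=None):
    o,v=ray(c,uv,T); return o+v*((z-o[2])/v[:,2])[:,None]
def wristT():
    s=observe(); from scipy.spatial.transform import Rotation as R
    A=np.eye(4); A[:3,:3]=R.from_euler('xyz',s['ee_rot'],degrees=True).as_matrix(); A[:3,3]=s['tcp_pos']
    return A@np.array(camera_info('wrist')['tool_from_camera'])
def topdown(c,im,x0,x1,y0,y1,z=0.,s=1000,T=None,grid=.1):
    X=np.arange(x1,x0,-1/s); Y=np.arange(y1,y0,-1/s)
    xx,yy=np.meshgrid(X,Y,indexing='ij'); P=np.c_[xx.ravel(),yy.ravel(),np.full(xx.size,z)]
    uv=proj(c,P,T).astype(np.float32).reshape(xx.shape+(2,))
    o=cv2.remap(im,uv[...,0],uv[...,1],cv2.INTER_LINEAR)
    o=cv2.cvtColor(o,cv2.COLOR_RGB2BGR)
    for g in np.arange(np.ceil(x0/grid-1e-6)*grid,x1,grid):
        v=int((x1-g)*s); cv2.line(o,(0,v),(o.shape[1],v),(255,0,255),1); cv2.putText(o,'x%.2f'%g,(0,v),0,.4,(0,0,255),1)
    for g in np.arange(np.ceil(y0/grid-1e-6)*grid,y1,grid):
        v=int((y1-g)*s); cv2.line(o,(v,0),(v,o.shape[0]),(255,0,255),1); cv2.putText(o,'y%.2f'%g,(v,10),0,.4,(0,0,255),1)
    return o
E
python3 - <<'E'
from h import *
for c in ['scene','side']:
    im=cv2.cvtColor(cv2.imread(f'pics/{c}0.png'),cv2.COLOR_BGR2RGB)
    cv2.imwrite(f'pics/td_{c}0.png',topdown(c,im,.25,.75,-.25,.55))
E
```

```text
(no output)
```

View pics/td_scene0.png

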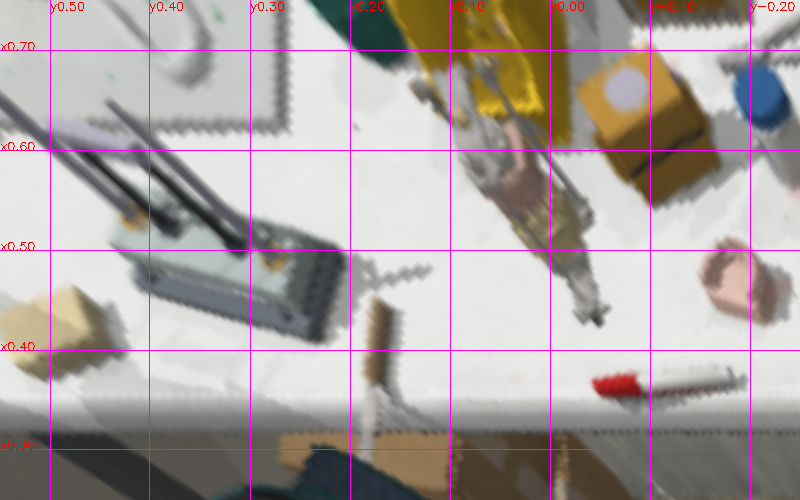

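View pics/td_side0.png

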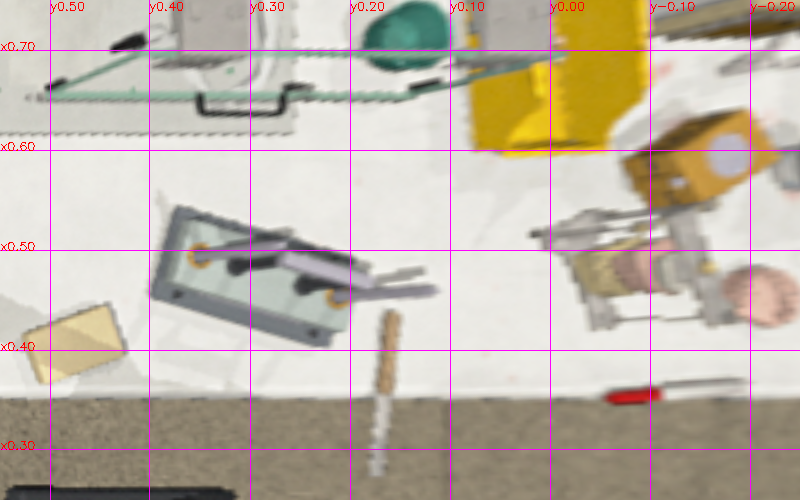

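```bash
cat >> h.py <<'E'
def jaw():
    from scipy.spatial.transform import Rotation as R
    m=R.from_euler('xyz',observe()['ee_rot'],degrees=True).as_matrix()
    return np.degrees(np.arctan2(m[1,1],m[0,1])), m[:,0]
E
python3 - <<'E'
from h import *
print(jaw(), r.tips_ahead)
E
```

```text
(np.float64(74.7726682402902), array([ 4.03299609e-05,  9.43425640e-05, -9.99999995e-01])) 0.011
```

{"name": "jog_arm", "arguments": {
  "rows": [
    [[30,-21,0],-8.4],
    [[30,-21,0],-8.4],
    [[30,-21,0],-8.4],
    [[30,-21,0],-8.4],
    [[30,-21,0],-8.4],
    [[30,-21,0],-8.4],
    [[30,-21,0],-8.4],
    [[30,-21,0],-8.4]
  ]
}}

```text
time: 2.45
tcp_pos: [0.3856, 0.3617, 0.2425]
ee_rot: [123.2, 90.0, 40.4]
wrist_force: [1.0, 1.1, -0.6]
grip_width: 0.0856
```

{"name": "jog_arm", "arguments": {
  "rows": [
    [[30,-20,0],-8.4],
    [[30,-20,0],-8.4],
    [[30,-20,0],-7.4],
    [[0,0,0],0],
    [[0,0,0],0],
    [[0,0,0],0]
  ]
}}

```text
time: 3.05
tcp_pos: [0.4738, 0.3032, 0.2424]
ee_rot: [-111.6, 90.0, 141.9]
wrist_force: [-0.4, -0.7, 0.7]
grip_width: 0.0852
```

```bash
python3 - <<'E'
from h import *
st(); print(jaw())
im=save('wrist','w1.png'); T=wristT(); np.save('T1.npy',T)
for q in ['rod_left_tip','rod_right_tip','plate_handle','hole_left','hole_right']:
    m=mark_of('wrist',q); print(q,[(np.round(d['xyz'],4).tolist(),round(d['p'],2)) for d in m[:2]])
    if m: print(proj('wrist',m[0]['xyz'],T))
E
```

```text
{'time': 3.05, 'tcp_pos': [0.4738, 0.3032, 0.2424], 'ee_rot': [-111.564, 89.9695, 141.8953], 'wrist_force': [-0.3983, -0.6758, 0.6649], 'grip_width': 0.0852, 'joints': [26.8264, 6.6078, 76.7774, 0.0278, 96.6278, 43.3703]}
(np.float64(-16.540648426402086), array([-4.18665228e-04,  3.28330653e-04, -9.99999858e-01]))
rod_left_tip [([0.4936, 0.3724, 0.1373], 0.58)]
[[270.56984454 118.23709097]]
rod_right_tip [([0.455, 0.2382, 0.141], 0.55)]
[[272.46846621 286.94840436]]
plate_handle [([0.4734, 0.3016, 0.1023], 0.63)]
[[272.09612687 201.48971822]]
hole_left [([0.494, 0.3691, 0.0182], 0.75)]
[[272.88399704 122.14212602]]
hole_right [([0.455, 0.2388, 0.0203], 0.79), ([0.5855, -0.119, -0.0008], 0.4)]
[[272.78409786 235.579449  ]]
```

View pics/w1.png

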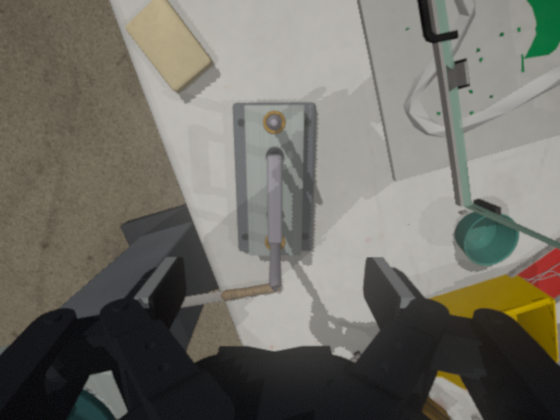

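```bash
python3 - <<'E'
from h import *
T=np.load('T1.npy')
im=cv2.imread('pics/w1.png'); cv2.imwrite('pics/w1z.png',cv2.resize(im[95:305,220:330],None,fx=5,fy=5,interpolation=cv2.INTER_CUBIC)[:, :][0:1050]) 
z=cv2.resize(im[95:305,205:345],(560,840//1),interpolation=cv2.INTER_CUBIC)[:, :]
cv2.imwrite('pics/w1a.png',np.hstack([z[:420],z[420:]])[:, :800] if False else z[:600])
cv2.imwrite('pics/w1b.png',z[300:])
A=onz('wrist',[[274,121],[275,285]],.14,T); print(A, np.linalg.norm(A[0]-A[1]), A.mean(0), np.degrees(np.arctan2(-(A[0]-A[1])[0],(A[0]-A[1])[1])))
E
```

```text
[[0.49548796 0.36974853 0.14      ]
 [0.45746898 0.23883361 0.14      ]] 0.13632372653639213 [0.47647847 0.30429107 0.14      ] -16.19381561893792
```

View pics/w1a.png

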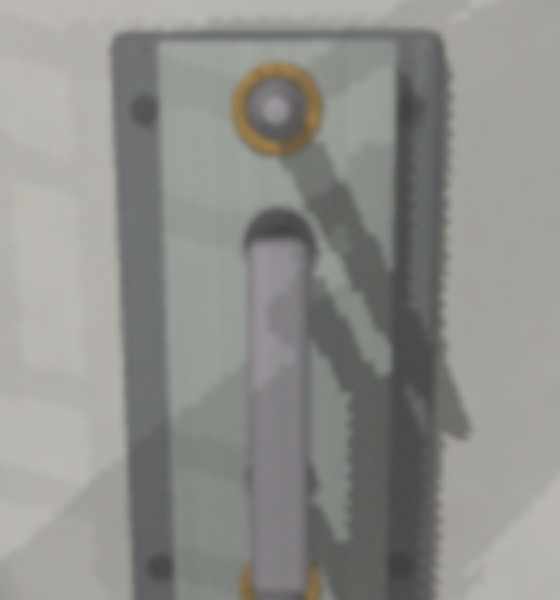

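View pics/w1b.png

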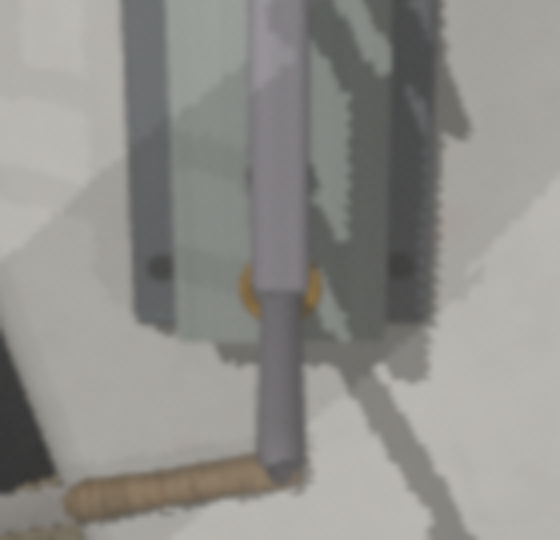

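```bash
python3 - <<'E'
from h import *
T=np.load('T1.npy')
def d(A):print(A.round(4).tolist(), np.linalg.norm(A[0]-A[1]).round(4), A.mean(0).round(4), np.degrees(np.arctan2(-(A[0]-A[1])[0],(A[0]-A[1])[1])).round(2))
d(onz('wrist',[[273.6,121.8],[275.1,286.8]],.14,T))
d(onz('wrist',[[274.3,155],[275,243]],.107,T))
E
```

```text
[[0.495, 0.3693, 0.14], [0.4571, 0.2371, 0.14]] 0.1375 [0.476  0.3032 0.14  ] -16.04
[[0.4876, 0.3423, 0.107], [0.4648, 0.2632, 0.107]] 0.0824 [0.4762 0.3027 0.107 ] -16.08
```

{"name": "jog_arm", "arguments": {
  "rows": [
    [[2,0,-25],0.4],
    [[0,0,-35],0],
    [[0,0,-35],0],
    [[0,0,-25],0],
    [[0,0,-20],0],
    [[0,0,-10],0],
    [[0,0,0],0],
    [[0,0,0],0]
  ]
}}

```text
time: 4.15
tcp_pos: [0.477, 0.3031, 0.0934]
ee_rot: [131.6, 89.9, 25.4]
wrist_force: [0.3, -0.8, 0.5]
grip_width: 0.0855
```

```bash
python3 - <<'E'
from h import *
st(); print(jaw())
im=save('wrist','w2.png')
E
```

```text
{'time': 4.15, 'tcp_pos': [0.477, 0.3031, 0.0934], 'ee_rot': [131.6236, 89.8983, 25.4085], 'wrist_force': [0.2813, -0.7552, 0.4993], 'grip_width': 0.0855, 'joints': [26.6887, 11.1724, 88.8157, -0.0023, 79.9102, 42.9042]}
(np.float64(-16.21513282792426), array([ 1.60345487e-03,  7.61667757e-04, -9.99998424e-01]))
```

View pics/w2.png

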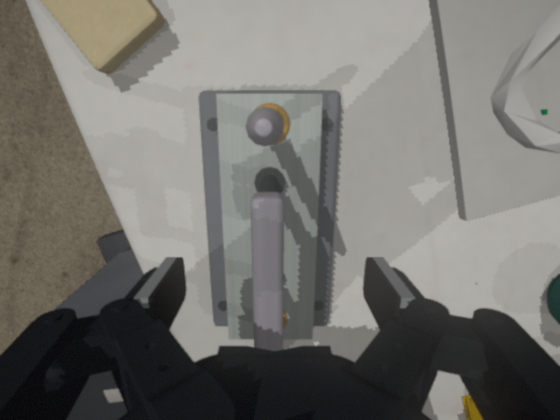

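```bash
python3 - <<'E'
from h import *
T=wristT()
def d(A):print(A.round(4).tolist(), A.mean(0).round(4), np.degrees(np.arctan2(-(A[0]-A[1])[0],(A[0]-A[1])[1])).round(2))
d(onz('wrist',[[266,196],[268.5,345]],.107,T))
d(onz('wrist',[[263,127],[263,127.01]],.14,T))
E
```

```text
[[0.4876, 0.3427, 0.107], [0.4682, 0.2739, 0.107]] [0.4779 0.3083 0.107 ] -15.76
[[0.4953, 0.3687, 0.14], [0.4953, 0.3687, 0.14]] [0.4953 0.3687 0.14  ] -16.78
```

{"name": "jog_arm", "arguments": {
  "rows": [
    [[-0.6,0,-1],0],
    [[0,0,0],0],
    [[0,0,0],0],
    [[0,0,0],0],
    [[0,0,0],0],
    [[0,0,0],0],
    [[0,0,0],0],
    [[0,0,0],0]
  ],
  "hand": 1,
  "force": 60
}}

```text
time: 5.0
tcp_pos: [0.4754, 0.3029, 0.0915]
ee_rot: [-95.0, 89.9, 158.8]
wrist_force: [-3.4, 1.1, 2.7]
grip_width: 0.0125
```

{"name": "jog_arm", "arguments": {
  "rows": [
    [[0,0,5],0],
    [[0,0,8],0],
    [[0,0,10],0],
    [[0,0,0],0]
  ]
}}

```text
time: 5.4
tcp_pos: [0.4764, 0.3029, 0.1161]
ee_rot: [134.5, 89.9, 28.3]
wrist_force: [-1.5, 0.2, -3.8]
grip_width: 0.0126
```

```bash
python3 - <<'E'
from h import *
st(); print(jaw())
E
```

```text
{'time': 5.4, 'tcp_pos': [0.4764, 0.3029, 0.1161], 'ee_rot': [134.5146, 89.9, 28.2825], 'wrist_force': [-1.4883, 0.1867, -3.8459], 'grip_width': 0.0126, 'joints': [26.6956, 10.0885, 87.376, 0.0028, 82.4355, 42.9273]}
(np.float64(-16.232089887976503), array([ 1.53772554e-03,  8.27375054e-04, -9.99998475e-01]))
```

{"name": "jog_arm", "arguments": {
  "rows": [
    [[0,0,15],0],
    [[0,0,20],0],
    [[0,0,20],0],
    [[0,0,20],0],
    [[0,0,20],0],
    [[0,0,15],0],
    [[0,0,10],0],
    [[0,0,0],0]
  ]
}}

```text
time: 6.2
tcp_pos: [0.4767, 0.3031, 0.2366]
ee_rot: [130.9, 89.8, 24.7]
wrist_force: [0.6, 1.1, -4.9]
grip_width: 0.013
```

```bash
python3 - <<'E'
from h import *
st(); print(jaw())
save('wrist','w3.png'); save('side','s3.png')
E
```

```text
{'time': 6.2, 'tcp_pos': [0.4767, 0.3031, 0.2366], 'ee_rot': [130.898, 89.7653, 24.6654], 'wrist_force': [0.5933, 1.1263, -4.8939], 'grip_width': 0.013, 'joints': [26.7, 6.8014, 77.2173, -0.0084, 95.7467, 42.9318]}
(np.float64(-16.23285681683986), array([ 0.00372304,  0.00170968, -0.99999161]))
```

View pics/w3.png

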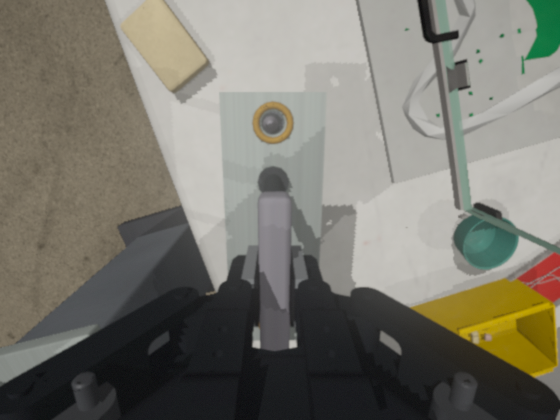

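View pics/s3.png

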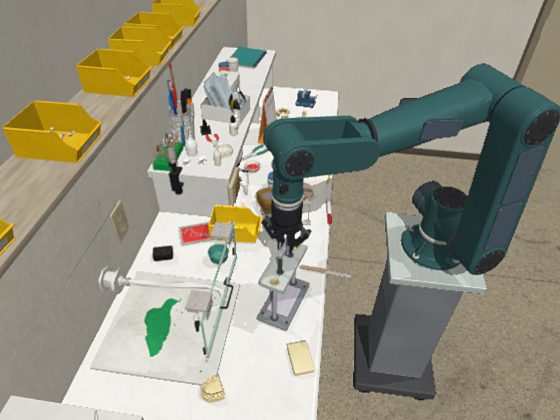

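{"name": "jog_arm", "arguments": {
  "rows": [
    [[4,-13,5],0],
    [[10,-28,0],0],
    [[10,-28,0],0],
    [[10,-28,0],0],
    [[10,-28,0],0],
    [[10,-28,0],0],
    [[0,0,0],0],
    [[0,0,0],0]
  ]
}}

```text
time: 7.1
tcp_pos: [0.5298, 0.1483, 0.2385]
ee_rot: [-68.9, 89.9, -175.2]
wrist_force: [0.0, 0.2, -4.1]
grip_width: 0.0129
```

```bash
python3 - <<'E'
from h import *
st(); print(jaw())
save('wrist','w4.png'); save('side','s4.png'); save('scene','c4.png')
E
```

```text
{'time': 7.1, 'tcp_pos': [0.5298, 0.1483, 0.2385], 'ee_rot': [-68.8582, 89.8936, -175.2161], 'wrist_force': [0.0025, 0.1737, -4.0646], 'grip_width': 0.0129, 'joints': [9.7309, 5.1313, 78.8211, 0.0092, 96.1537, 26.0898]}
(np.float64(-16.357919857312623), array([-1.85009511e-03, -1.54833280e-04, -9.99998277e-01]))
```

View pics/w4.png

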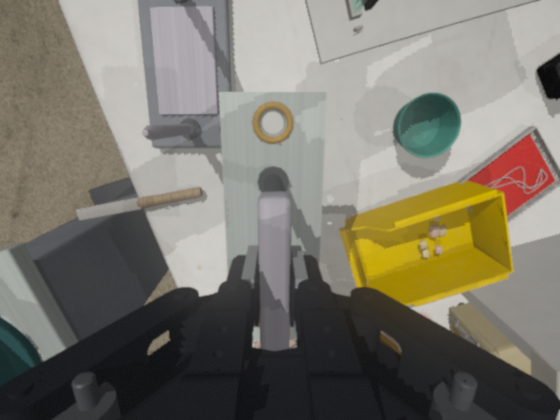

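View pics/s4.png

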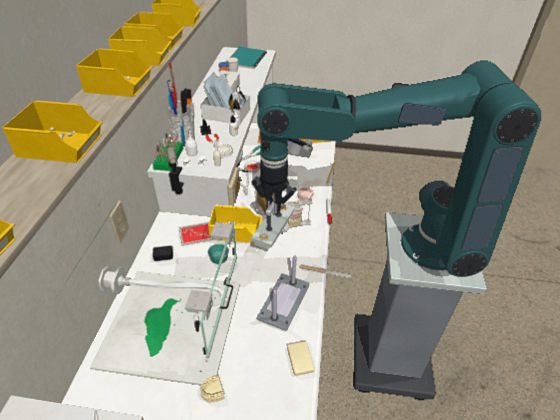

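```bash
python3 - <<'E'
from h import *
a=np.radians(-16.2); ex=np.array([np.cos(a),np.sin(a)]); ey=np.array([-np.sin(a),np.cos(a)])
c=np.array([.530,.1485])
q=[c+sx*.032*ex+sy*.088*ey for sx,sy in [(1,1),(1,-1),(-1,-1),(-1,1)]]; print(np.round(q,3).tolist())
T=wristT()
for cam,f,TT in [('side','side0',None),('scene','scene0',None),('wrist','w4',T)]:
    im=cv2.imread(f'pics/{f}.png')
    for z,col in [(0,(0,0,255)),(.014,(255,0,0))]:
        uv=proj(cam,np.c_[q,np.full(4,z)],TT).round().astype(int)
        cv2.polylines(im,[uv],True,col,1)
    if cam!='wrist':
        m=uv.mean(0).astype(int); im=cv2.resize(im[m[1]-75:m[1]+75,m[0]-100:m[0]+100],(800,600),interpolation=cv2.INTER_CUBIC)
    cv2.imwrite(f'pics/fp_{cam}.png',im)
E
```

```text
[[0.585, 0.224], [0.536, 0.055], [0.475, 0.073], [0.524, 0.242]]
```

View pics/fp_side.png

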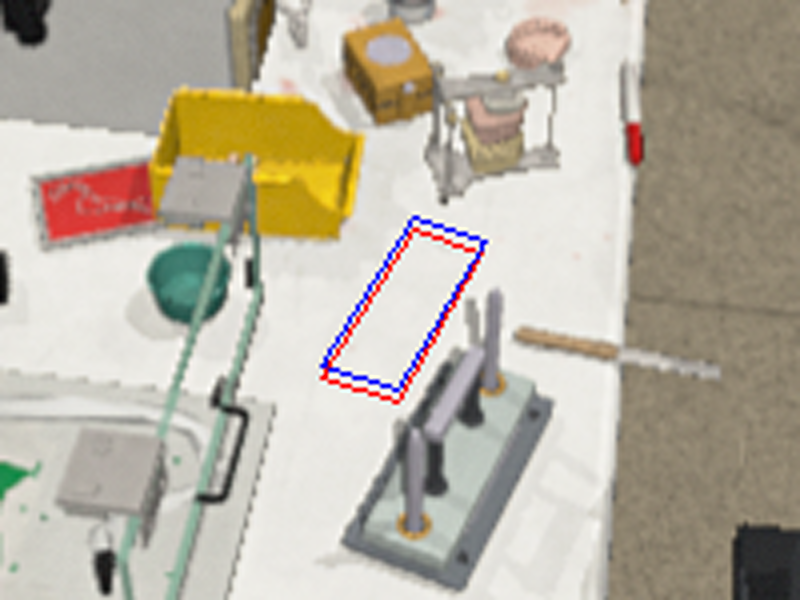

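View pics/fp_scene.png

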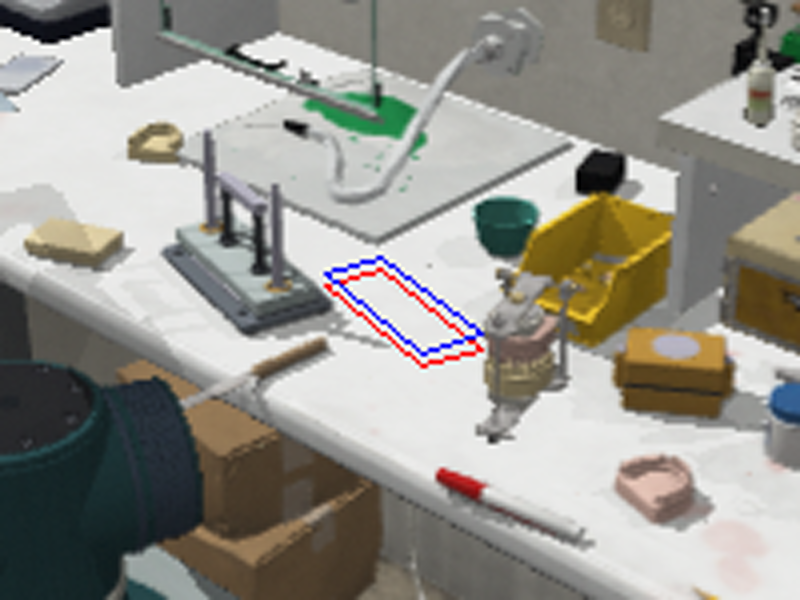

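View pics/fp_wrist.png

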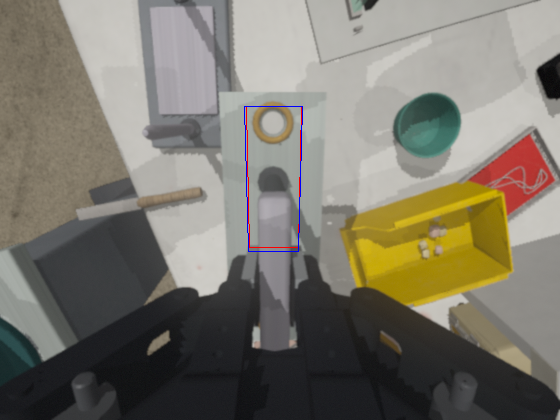

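{"name": "jog_arm", "arguments": {
  "rows": [
    [[0,0,-20],0],
    [[0,0,-35],0],
    [[0,0,-35],0],
    [[0,0,-30],0],
    [[0,0,-20],0],
    [[0,0,-12],0],
    [[0,0,-8],0],
    [[0,0,0],0]
  ]
}}

```text
time: 8.05
tcp_pos: [0.5295, 0.1501, 0.0788]
ee_rot: [-60.6, 89.9, -166.8]
wrist_force: [0.0, 0.0, -4.8]
grip_width: 0.013
```

{"name": "jog_arm", "arguments": {
  "rows": [
    [[0,0,-2],0],
    [[0,0,-1],0],
    [[0,0,0],0]
  ]
}}

```text
time: 8.35
tcp_pos: [0.5305, 0.1498, 0.0773]
ee_rot: [114.5, 89.9, 8.3]
wrist_force: [-0.3, -0.2, -4.6]
grip_width: 0.0134
```

{"name": "jog_arm", "arguments": {
  "rows": [
    [[0,0,-1.5],0],
    [[0,0,0],0]
  ]
}}

```text
time: 8.55
tcp_pos: [0.5299, 0.1497, 0.075]
ee_rot: [106.0, 90.0, -0.2]
wrist_force: [0.4, 0.4, -5.6]
grip_width: 0.0129
```

{"name": "jog_arm", "arguments": {
  "rows": [
    [[0,0,-1],0],
    [[0,0,0],0]
  ]
}}

```text
time: 8.75
tcp_pos: [0.5298, 0.1496, 0.0737]
ee_rot: [-45.8, 90.0, -152.0]
wrist_force: [0.1, 0.0, -5.6]
grip_width: 0.0128
```

{"name": "jog_arm", "arguments": {
  "rows": [
    [[0,0,-1],0],
    [[0,0,0],0],
    [[0,0,0],0]
  ]
}}

```text
time: 9.05
tcp_pos: [0.5299, 0.1497, 0.0734]
ee_rot: [98.5, 90.0, -7.8]
wrist_force: [-2.9, -0.5, -0.4]
grip_width: 0.013
```

{"name": "jog_arm", "arguments": {
  "rows": [
    [[0,0,-1],0],
    [[0,0,0],0],
    [[0,0,0],0]
  ]
}}

```text
time: 9.35
tcp_pos: [0.53, 0.1497, 0.0734]
ee_rot: [102.2, 90.0, -4.1]
wrist_force: [-4.8, -1.5, 4.3]
grip_width: 0.0133
```

{"name": "jog_arm", "arguments": {
  "rows": [
    [[0,0,1],0],
    [[0,0,0],0],
    [[0,0,0],0],
    [[0,0,0],0],
    [[0,0,0],0],
    [[0,0,0],0],
    [[0,0,0],0]
  ],
  "hand": 0
}}

```text
time: 10.05
tcp_pos: [0.5299, 0.1497, 0.0728]
ee_rot: [24.4, 90.0, -81.8]
wrist_force: [0.3, 1.7, -0.4]
grip_width: 0.0854
```

{"name": "jog_arm", "arguments": {
  "rows": [
    [[0,0,15],0],
    [[0,0,30],0],
    [[0,0,40],0],
    [[0,0,40],0],
    [[0,0,25],0],
    [[0,0,10],0],
    [[0,0,0],0],
    [[0,0,0],0]
  ]
}}

```text
time: 10.85
tcp_pos: [0.5293, 0.1496, 0.2315]
ee_rot: [-63.2, 89.9, -169.4]
wrist_force: [0.7, -0.1, 0.5]
grip_width: 0.0854
```

```bash
python3 - <<'E'
from h import *
st(); print(jaw())
save('wrist','w5.png'); np.save('T5.npy',wristT()); save('side','s5.png'); save('scene','c5.png')
for c in ['scene','side','wrist']:
  for q in ['flask_center','plate_handle','pressure_plate','press_pad','rod_left_tip','rod_right_tip','articulator','wax_lump_box']:
    m=mark_of(c,q); print(c,q,[(np.round(d['xyz'],4).tolist(),round(d['p'],2)) for d in m[:2]])
E
```

```text
{'time': 10.85, 'tcp_pos': [0.5293, 0.1496, 0.2315], 'ee_rot': [-63.1539, 89.8727, -169.3821], 'wrist_force': [0.7434, -0.1248, 0.4599], 'grip_width': 0.0854, 'joints': [9.8769, 5.2209, 79.5191, -0.0017, 95.3872, 26.1049]}
(np.float64(-16.228256367242473), array([-2.18307459e-03, -4.09258458e-04, -9.99997533e-01]))
scene flask_center [([0.5892, -0.1202, 0.029], 0.89), ([0.5856, -0.1234, 0.0008], 0.32)]
scene plate_handle [([0.5292, 0.1473, 0.082], 0.65), ([0.5286, 0.1477, -0.0072], 0.52)]
scene pressure_plate [([0.5289, 0.1471, -0.0037], 0.68), ([0.4921, 0.3675, 0.1382], 0.64)]
scene press_pad [([0.4719, 0.297, 0.0169], 0.95), ([0.4561, -0.1992, 0.0001], 0.31)]
scene rod_left_tip [([0.495, 0.3684, 0.1392], 0.92)]
scene rod_right_tip [([0.3553, 0.1708, 0.0053], 0.65), ([0.4562, 0.2345, 0.1423], 0.62)]
scene articulator [([0.6784, 0.0278, -0.0012], 0.41)]
scene wax_lump_box [([0.404, 0.4789, -0.0034], 0.49)]
side flask_center [([0.5871, -0.118, 0.023], 0.6)]
side plate_handle [([0.5277, 0.1515, 0.0802], 0.71)]
side pressure_plate [([0.5272, 0.1485, -0.0014], 0.69)]
side press_pad [([0.4726, 0.3018, 0.0192], 0.64)]
side rod_left_tip [([0.4902, 0.3703, 0.1378], 0.62)]
side rod_right_tip [([0.4562, 0.2382, 0.1406], 0.89)]
side articulator [([0.5278, 0.1487, 0.0804], 0.55)]
side wax_lump_box [([0.4067, 0.4775, 0.0005], 0.74)]
wrist flask_center [([0.5882, -0.118, 0.0241], 0.66)]
wrist plate_handle [([0.5317, 0.148, 0.0862], 0.57)]
wrist pressure_plate [([0.529, 0.1457, -0.0002], 0.68)]
wrist press_pad [([0.4733, 0.3007, 0.019], 0.93)]
wrist rod_left_tip [([0.4711, 0.3033, -0.0016], 0.17)]
wrist rod_right_tip [([0.4558, 0.2351, 0.1406], 0.76), ([0.5872, -0.1204, 0.0296], 0.43)]
wrist articulator []
wrist wax_lump_box []
```

View pics/w5.png

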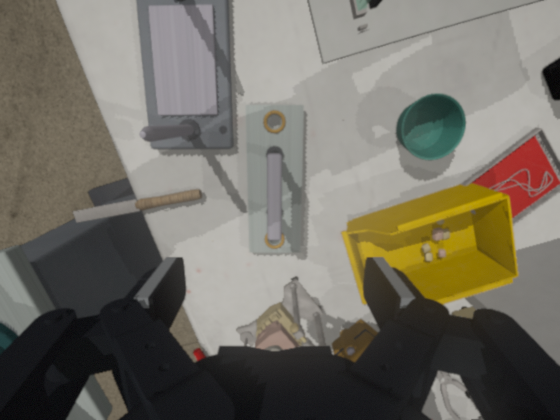

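View pics/c5.png

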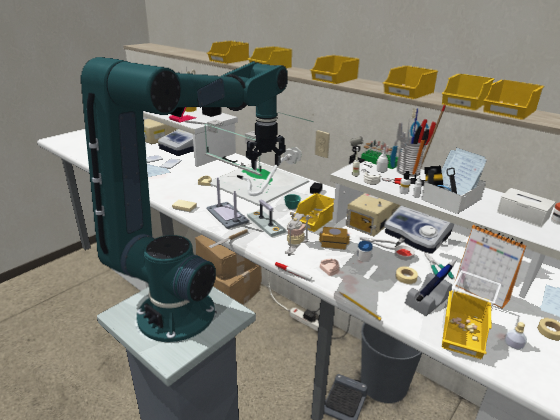

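{"name": "jog_arm", "arguments": {
  "rows": [
    [[5,-22,10],3],
    [[10,-44,0],6],
    [[10,-44,0],6],
    [[10,-44,0],6],
    [[10,-44,0],6],
    [[10,-44,0],6],
    [[4,-28,0],3],
    [[0,0,0],0]
  ]
}}

```text
time: 13.0
tcp_pos: [0.5889, -0.1244, 0.242]
ee_rot: [-55.8, 89.9, -126.3]
wrist_force: [1.0, 0.9, 0.5]
grip_width: 0.0856
```

{"name": "jog_arm", "arguments": {
  "rows": [
    [[0,0,0],0],
    [[0,0,0],0]
  ]
}}

```text
time: 13.2
tcp_pos: [0.5888, -0.1193, 0.2429]
ee_rot: [147.6, 90.0, 77.4]
wrist_force: [-0.7, 0.5, 0.3]
grip_width: 0.0848
```

```bash
python3 - <<'E'
from h import *
st(); print(jaw())
save('wrist','w6.png'); np.save('T6.npy',wristT())
m=mark_of('wrist','flask_center'); print([(np.round(d['xyz'],4).tolist(),round(d['p'],2)) for d in m[:2]])
g=regions_of('wrist','flask')
for d in g[:2]:
    print(d['p'],d['pixels'].sum()); 
    if d['p']>.3: 
        c,_=cv2.findContours(d['pixels'].astype(np.uint8),0,2); print([cv2.minAreaRect(k) for k in c if len(k)>20])
E
```

```text
{'time': 13.2, 'tcp_pos': [0.5888, -0.1193, 0.2429], 'ee_rot': [147.6368, 89.9663, 77.4478], 'wrist_force': [-0.6593, 0.4707, 0.327], 'grip_width': 0.0848, 'joints': [-16.8753, 11.5015, 71.1389, 0.0338, 97.3621, -36.682]}
(np.float64(19.811010060013228), array([ 1.27645647e-04,  5.73301887e-04, -9.99999828e-01]))
[([0.586, -0.122, 0.0254], 0.88)]
0.58 4460
[((271.16998291015625, 184.75094604492188), (92.94496154785156, 56.16004180908203), 79.3150863647461)]
0.34 254
[((276.5, 7.0), (14.0, 27.0), 90.0)]
```

View pics/w6.png

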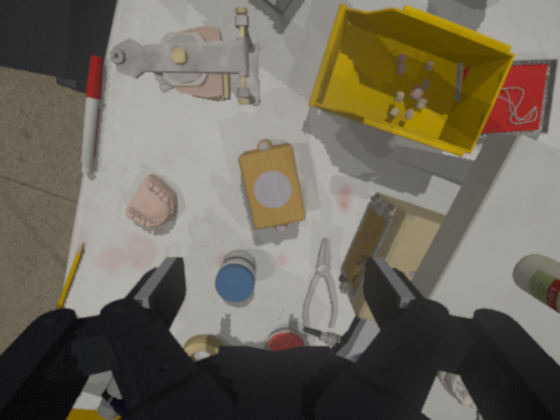

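```bash
python3 - <<'E'
from h import *
im=cv2.imread('pics/w6.png'); cv2.imwrite('pics/w6z.png',cv2.resize(im[130:240,210:340],None,fx=5,fy=5,interpolation=cv2.INTER_CUBIC))
E
```

```text
(no output)
```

View pics/w6z.png

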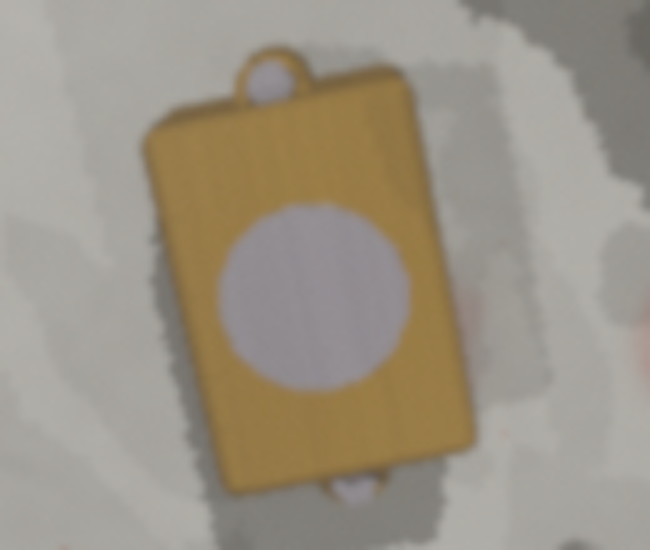

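```bash
python3 - <<'E'
from h import *
T=np.load('T6.npy')
z=np.array([[147,143],[406,83],[475,445],[230,492],[315,297]])/5+[210,130]
P=onz('wrist',z,.052,T); print(P.round(4).tolist())
TL,TR,BR,BL,C=P
f=lambda v:np.degrees(np.arctan2(v[1],v[0]))
print('len',[np.linalg.norm(v).round(4) for v in (TL-BL,TR-BR,TR-TL,BR-BL)],'yaw',f(TL-BL)-90,f(TR-BR)-90,f(TR-TL),f(BR-BL),P[:4].mean(0))
E
```

```text
[[0.5457, -0.1024, 0.052], [0.5928, -0.0721, 0.052], [0.6354, -0.1414, 0.052], [0.5875, -0.1704, 0.052], [0.5903, -0.1217, 0.052]]
len [np.float64(0.0799), np.float64(0.0813), np.float64(0.0559), np.float64(0.056)] yaw 31.559472930153618 31.612969558450217 32.68964286802823 31.241087540262942 [ 0.59032949 -0.12157477  0.052     ]
```

```bash
python3 - <<'E'
from h import *
T=np.load('T6.npy')
pts=[[258,104],[238,104],[241,12],[120,55],[312,107],[345,215],[400,205],[415,265],[540,150]]
for z in (0,.08,.12):
    P=onz('wrist',pts,z,T); print(z,P.round(3)[:,:2].tolist()); 
a=np.radians(31.7);R=np.array([[np.cos(a),np.sin(a)],[-np.sin(a),np.cos(a)]])
for z in (0,.06,.1,.12):
    P=onz('wrist',pts,z,T)[:,:2]-[.5903,-.1216]; print(z,(P@R.T).round(3).tolist())
E
```

```text
0 [[0.543, -0.042], [0.521, -0.05], [0.494, 0.043], [0.377, -0.044], [0.604, -0.024], [0.693, -0.133], [0.755, -0.096], [0.813, -0.166], [0.893, 0.03]]
0.08 [[0.548, -0.045], [0.531, -0.051], [0.509, 0.022], [0.418, -0.046], [0.596, -0.03], [0.666, -0.116], [0.715, -0.087], [0.76, -0.142], [0.823, 0.012]]
0.12 [[0.551, -0.046], [0.536, -0.051], [0.517, 0.012], [0.438, -0.047], [0.592, -0.034], [0.653, -0.108], [0.695, -0.083], [0.734, -0.13], [0.788, 0.003]]
0 [[0.002, 0.093], [-0.021, 0.097], [0.004, 0.191], [-0.141, 0.178], [0.063, 0.076], [0.082, -0.064], [0.153, -0.065], [0.166, -0.155], [0.337, -0.03]]
0.06 [[0.004, 0.089], [-0.016, 0.093], [0.006, 0.172], [-0.116, 0.161], [0.055, 0.075], [0.071, -0.042], [0.131, -0.043], [0.142, -0.119], [0.285, -0.014]]
0.1 [[0.005, 0.086], [-0.012, 0.09], [0.007, 0.159], [-0.099, 0.149], [0.05, 0.074], [0.064, -0.028], [0.116, -0.029], [0.126, -0.095], [0.251, -0.004]]
0.12 [[0.006, 0.085], [-0.01, 0.088], [0.008, 0.152], [-0.091, 0.143], [0.048, 0.074], [0.06, -0.021], [0.109, -0.022], [0.118, -0.083], [0.233, 0.002]]
```

{"name": "jog_arm", "arguments": {
  "rows": [
    [[1.5,-2,-20],6],
    [[0,0,-40],5.9],
    [[0,0,-40],0],
    [[0,0,-25],0],
    [[0,0,-10],0],
    [[0,0,0],0],
    [[0,0,0],0]
  ]
}}

```text
time: 14.05
tcp_pos: [0.5914, -0.1222, 0.1097]
ee_rot: [42.6, 89.8, -15.7]
wrist_force: [-0.4, 0.4, 0.3]
grip_width: 0.0853
```

```bash
python3 - <<'E'
from h import *
st(); print(jaw())
save('wrist','w7.png'); save('scene','c7.png'); np.save('T7.npy',wristT())
im=cv2.imread('pics/c7.png'); cv2.imwrite('pics/c7z.png',cv2.resize(im[150:300,240:440],(800,600)))
E
```

```text
{'time': 14.05, 'tcp_pos': [0.5914, -0.1222, 0.1097], 'ee_rot': [42.6332, 89.8251, -15.6602], 'wrist_force': [-0.3802, 0.3662, 0.2586], 'grip_width': 0.0853, 'joints': [-17.0536, 15.1141, 82.089, 0.0043, 82.622, -48.7607]}
(np.float64(31.70672988294494), array([ 2.93941079e-03, -8.24026691e-04, -9.99995340e-01]))
```

View pics/w7.png

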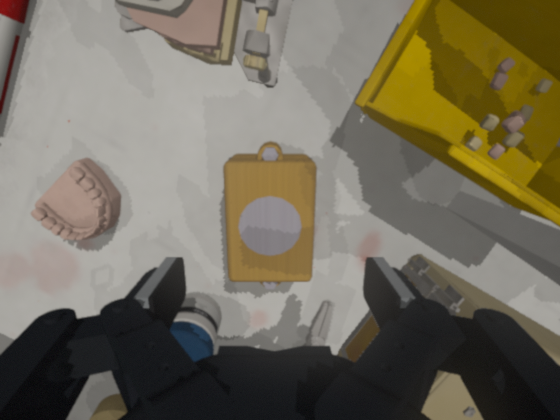

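View pics/c7z.png

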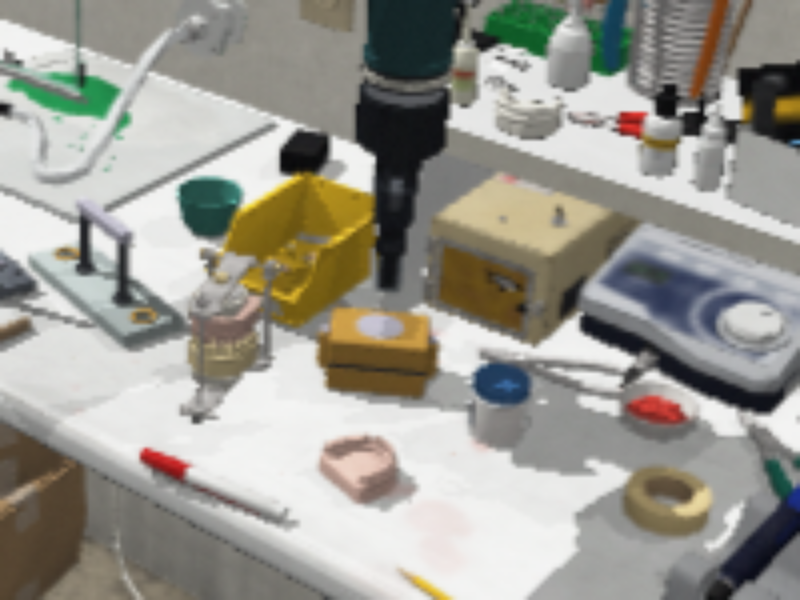

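```bash
python3 - <<'E'
from h import *
T=np.load('T7.npy')
a=np.radians(31.7);R=np.array([[np.cos(a),np.sin(a)],[-np.sin(a),np.cos(a)]]); c=np.array([.5903,-.1216])
def fl(P): return ((P[:,:2]-c)@R.T).round(3).tolist()
s=lambda p:np.array(p)/4+[240,150]
P=onz('scene',s([[432,300],[525,335]]),0); print('box base scene',P.round(3).tolist(),fl(P))
for z in (0,.02,.06,.09): print(z,fl(onz('wrist',[[405,262],[435,310],[345,350],[418,255],[360,100]],z,T)))
z=[[226,157],[315,157],[312,281],[231,281],[270,226]]
P=onz('wrist',z,.052,T); print(P.round(4).tolist(),P[:4].mean(0),fl(P))
E
```

```text
box base scene [[0.733, -0.089, 0.0], [0.737, -0.188, 0.0]] [[0.138, -0.048], [0.09, -0.134]]
0 [[0.118, -0.053], [0.153, -0.103], [0.071, -0.147], [0.129, -0.047], [0.067, 0.082]]
0.02 [[0.108, -0.043], [0.14, -0.089], [0.065, -0.129], [0.118, -0.037], [0.062, 0.08]]
0.06 [[0.089, -0.023], [0.115, -0.061], [0.054, -0.094], [0.097, -0.018], [0.051, 0.078]]
0.09 [[0.074, -0.008], [0.096, -0.039], [0.045, -0.067], [0.081, -0.004], [0.043, 0.076]]
[[0.5432, -0.0979, 0.052], [0.5901, -0.069, 0.052], [0.6364, -0.1418, 0.052], [0.5881, -0.1714, 0.052], [0.59, -0.1223, 0.052]] [ 0.58944491 -0.12001376  0.052     ] [[-0.028, 0.045], [0.028, 0.045], [0.029, -0.041], [-0.028, -0.041], [-0.001, -0.0]]
```

{"name": "jog_arm", "arguments": {
  "rows": [
    [[-0.5,0.5,-20],0],
    [[0,0,-25],0],
    [[0,0,-20],0],
    [[0,0,-12],0],
    [[0,0,-7],0],
    [[0,0,0],0],
    [[0,0,0],0]
  ]
}}

```text
time: 14.85
tcp_pos: [0.5908, -0.1221, 0.0251]
ee_rot: [43.4, 89.9, -14.9]
wrist_force: [-0.1, 0.2, 0.4]
grip_width: 0.0851
```

{"name": "jog_arm", "arguments": {
  "rows": [
    [[0,0,0],0],
    [[0,0,0],0],
    [[0,0,0],0],
    [[0,0,0],0],
    [[0,0,0],0],
    [[0,0,0],0]
  ],
  "hand": 1,
  "force": 60
}}

```text
time: 15.45
tcp_pos: [0.5906, -0.1224, 0.0254]
ee_rot: [24.5, 89.9, -33.8]
wrist_force: [-1.2, -0.6, 5.8]
grip_width: 0.0588
```

```bash
python3 - <<'E'
from h import *
st(); print(jaw()); save('wrist','w8.png'); np.save('T8.npy',wristT())
E
```

```text
{'time': 15.45, 'tcp_pos': [0.5906, -0.1224, 0.0254], 'ee_rot': [24.5044, 89.8671, -33.8229], 'wrist_force': [-1.214, -0.6364, 5.7632], 'grip_width': 0.0588, 'joints': [-17.0709, 19.3084, 87.0245, -0.04, 73.5398, -48.7323]}
(np.float64(31.672730512498113), array([ 0.0019275 , -0.00129146, -0.99999731]))
```

View pics/w8.png

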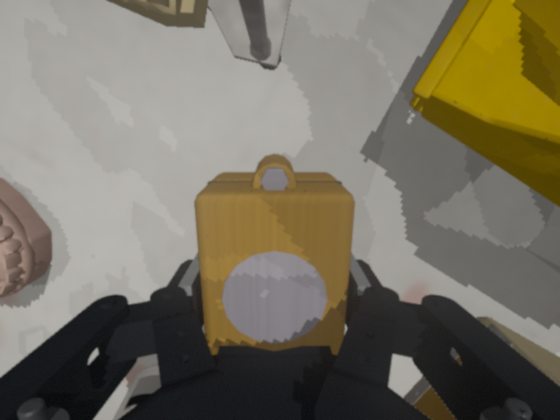

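```bash
python3 - <<'E'
from h import *
T=np.load('T8.npy')
a=np.radians(31.7);R=np.array([[np.cos(a),np.sin(a)],[-np.sin(a),np.cos(a)]]); c=np.array([.5906,-.1222])
P=onz('wrist',[[274,297],[204,190],[346,190]],.052,T); print(((P[:,:2]-c)@R.T).round(4).tolist())
E
```

```text
[[0.0008, 0.0022], [-0.0237, 0.0449], [0.0261, 0.0448]]
```

{"name": "jog_arm", "arguments": {
  "rows": [
    [[0,0,8],0],
    [[0,0,12],0],
    [[0,0,0],0]
  ]
}}

```text
time: 15.8
tcp_pos: [0.5908, -0.1219, 0.0453]
ee_rot: [49.2, 89.8, -9.1]
wrist_force: [1.1, 0.3, -3.5]
grip_width: 0.0596
```

{"name": "jog_arm", "arguments": {
  "rows": [
    [[0,0,20],0],
    [[0,0,35],0],
    [[0,0,35],0],
    [[0,0,35],0],
    [[0,0,20],0],
    [[0,0,5],0],
    [[0,0,0],0]
  ]
}}

```text
time: 16.5
tcp_pos: [0.59, -0.1218, 0.194]
ee_rot: [53.7, 89.9, -4.6]
wrist_force: [-0.7, -0.2, -5.0]
grip_width: 0.0592
```

{"name": "jog_arm", "arguments": {
  "rows": [
    [[-5,15,0],-3],
    [[-10,30,0],-5],
    [[-10,38,0],-5],
    [[-10,40,0],-5],
    [[-11,40,0],-5],
    [[-11,40,0],-5],
    [[-11,40,0],-5],
    [[-11,40,0],-5]
  ]
}}

```text
time: 17.3
tcp_pos: [0.5089, 0.1624, 0.1907]
ee_rot: [-72.1, 89.7, -168.7]
wrist_force: [1.0, -0.1, -4.8]
grip_width: 0.0594
```

{"name": "jog_arm", "arguments": {
  "rows": [
    [[-10,40,0],-5],
    [[-10,40,0],-4.9],
    [[-10,35,0],0],
    [[-5,18,0],0],
    [[-2,7,0],0],
    [[0,0,0],0],
    [[0,0,0],0],
    [[0,0,0],0]
  ]
}}

```text
time: 18.1
tcp_pos: [0.4743, 0.2999, 0.1933]
ee_rot: [-10.8, 89.9, -117.1]
wrist_force: [-0.7, -0.8, -3.5]
grip_width: 0.0591
```

```bash
python3 - <<'E'
from h import *
s=st(); print(jaw()); save('wrist','w9.png'); np.save('T9.npy',wristT())
E
```

```text
{'time': 18.1, 'tcp_pos': [0.4743, 0.2999, 0.1933], 'ee_rot': [-10.8009, 89.9378, -117.1368], 'wrist_force': [-0.7143, -0.7966, -3.531], 'grip_width': 0.0591, 'joints': [26.5341, 7.2751, 81.5974, -0.0368, 91.1775, 42.8693]}
(np.float64(-16.335953598995186), array([-4.95039453e-04, -9.65861221e-04, -9.99999411e-01]))
```

View pics/w9.png

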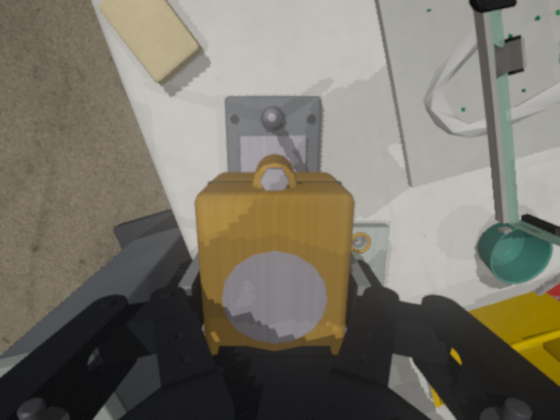

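```bash
python3 - <<'E'
from h import *
T=np.load('T9.npy'); print(onz('wrist',[[272.5,118]],.14,T))
for _ in range(6):
    capture('side'); s=observe(); print(np.round(s['tcp_pos'],4), jaw()[0])
E
```

```text
[[0.49558397 0.36807303 0.14      ]]
[0.4743 0.3001 0.1938] -16.333762080670773
[0.4743 0.3003 0.1939] -16.321056561976906
[0.4743 0.3004 0.194 ] -16.308329399615985
[0.4742 0.3006 0.194 ] -16.292641709206006
[0.4741 0.3007 0.194 ] -16.278688793487785
[0.4741 0.3009 0.194 ] -16.265767025615556
```

{"name": "jog_arm", "arguments": {
  "rows": [
    [[1,0,-15],0],
    [[0,0,-30],0],
    [[0,0,-35],0],
    [[0,0,-30],0],
    [[0,0,-20],0],
    [[0,0,-12],0],
    [[0,0,0],0],
    [[0,0,0],0]
  ]
}}

```text
time: 19.25
tcp_pos: [0.4754, 0.3015, 0.0524]
ee_rot: [129.4, 89.9, 23.1]
wrist_force: [1.3, 0.9, -4.2]
grip_width: 0.0593
```

{"name": "jog_arm", "arguments": {
  "rows": [
    [[0,0,-4],0],
    [[0,0,-1],0],
    [[0,0,0],0],
    [[0,0,0],0]
  ]
}}

```text
time: 19.65
tcp_pos: [0.4751, 0.3014, 0.0473]
ee_rot: [130.5, 89.9, 24.2]
wrist_force: [-0.0, 0.5, -4.8]
grip_width: 0.0593
```

```bash
python3 - <<'E'
from h import *
s=st(); print(jaw()); save('wrist','w10.png'); np.save('T10.npy',wristT()); save('side','s10.png')
im=cv2.imread('pics/s10.png'); cv2.imwrite('pics/s10z.png',cv2.resize(im[200:350,200:400],(800,600)))
E
```

```text
{'time': 19.65, 'tcp_pos': [0.4751, 0.3014, 0.0473], 'ee_rot': [130.4713, 89.9421, 24.2458], 'wrist_force': [-0.0395, 0.5448, -4.7762], 'grip_width': 0.0593, 'joints': [26.6143, 13.3419, 91.8723, -0.0025, 74.7279, 42.8404]}
(np.float64(-16.225459587503142), array([ 9.21897962e-04,  4.15204296e-04, -9.99999489e-01]))
```

View pics/w10.png

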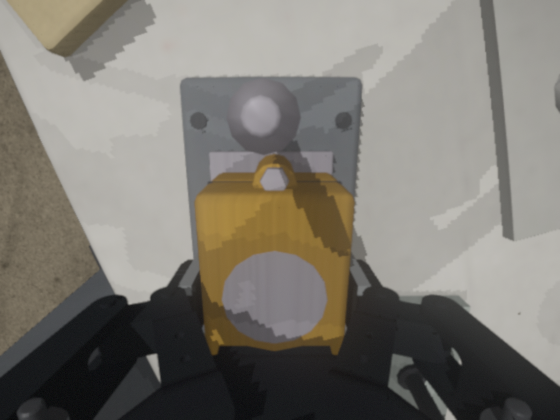

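View pics/s10z.png

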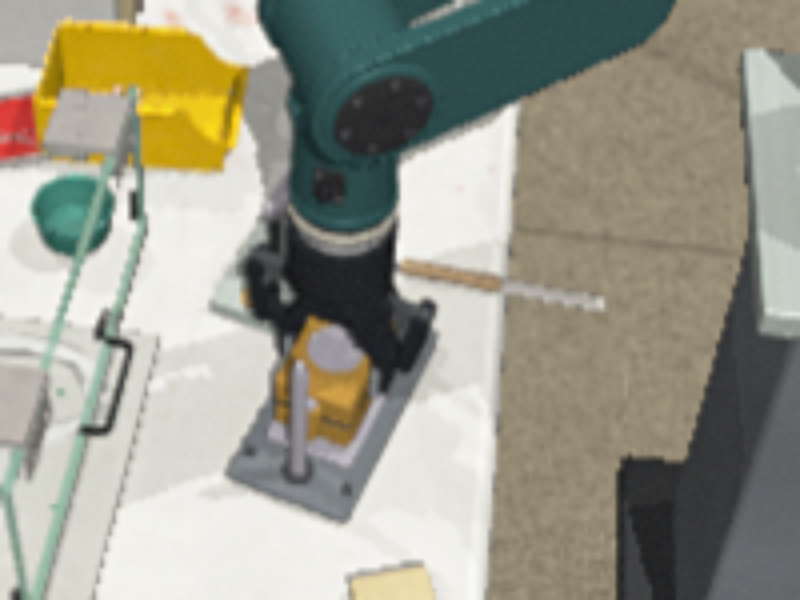

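```bash
python3 - <<'E'
from h import *
T=np.load('T10.npy')
a=np.radians(-16.2);R=np.array([[np.cos(a),np.sin(a)],[-np.sin(a),np.cos(a)]]); c=np.array([.4751,.3014])
f=lambda uv,z:print(z,((onz('wrist',uv,z,T)[:,:2]-c)@R.T).round(4).tolist())
f([[210,153],[332,153]],.018)
f([[261,115]],.14); f([[199,121],[344,121]],.01)
f([[274,297]],.074)
E
```

```text
0.018 [[-0.0313, 0.0535], [0.0324, 0.0534]]
0.14 [[0.0005, 0.07]]
0.01 [[-0.0379, 0.0697], [0.0396, 0.0696]]
0.074 [[0.002, 0.0036]]
```

{"name": "jog_arm", "arguments": {
  "rows": [
    [[0,-2.3,0],0],
    [[0,0,-2],0],
    [[0,0,-1],0],
    [[0,0,0],0],
    [[0,0,0],0]
  ]
}}

```text
time: 20.25
tcp_pos: [0.4748, 0.2989, 0.0437]
ee_rot: [-37.2, 90.0, -143.4]
wrist_force: [0.2, -0.4, -4.5]
grip_width: 0.0592
```

{"name": "jog_arm", "arguments": {
  "rows": [
    [[0,0,-1],0],
    [[0,0,0],0],
    [[0,0,0],0]
  ]
}}

```text
time: 20.55
tcp_pos: [0.475, 0.299, 0.0434]
ee_rot: [130.3, 90.0, 24.1]
wrist_force: [-1.2, 0.2, -1.3]
grip_width: 0.0592
```

{"name": "jog_arm", "arguments": {
  "rows": [
    [[0,0,-0.5],0],
    [[0,0,0],0],
    [[0,0,0],0]
  ]
}}

```text
time: 20.85
tcp_pos: [0.475, 0.299, 0.0433]
ee_rot: [135.7, 90.0, 29.4]
wrist_force: [-3.3, -1.3, 5.9]
grip_width: 0.0593
```

{"name": "jog_arm", "arguments": {
  "rows": [
    [[0,0,0],0],
    [[0,0,0],0],
    [[0,0,0],0],
    [[0,0,0],0],
    [[0,0,0],0],
    [[0,0,0],0]
  ],
  "hand": 0
}}

```text
time: 21.45
tcp_pos: [0.4749, 0.2989, 0.0422]
ee_rot: [93.7, 90.0, -12.5]
wrist_force: [0.3, 0.8, 0.4]
grip_width: 0.0855
```

{"name": "jog_arm", "arguments": {
  "rows": [
    [[0,0,15],0],
    [[0,0,30],0],
    [[0,0,40],0],
    [[0,0,40],0],
    [[0,0,40],0],
    [[0,0,22],0],
    [[0,0,0],0],
    [[0,0,0],0]
  ]
}}

```text
time: 22.25
tcp_pos: [0.4749, 0.2989, 0.2302]
ee_rot: [129.8, 89.9, 23.6]
wrist_force: [1.1, 0.3, -0.8]
grip_width: 0.0853
```

```bash
python3 - <<'E'
from h import *
s=st(); print(jaw()); save('wrist','w11.png'); np.save('T11.npy',wristT())
for q in ['flask_center','press_pad']:
    m=mark_of('wrist',q); print([(np.round(d['xyz'],4).tolist(),round(d['p'],2)) for d in m[:2]])
im=cv2.imread('pics/w11.png'); cv2.imwrite('pics/w11z.png',cv2.resize(im[95:305,195:355],None,fx=3.5,fy=3.5,interpolation=cv2.INTER_CUBIC)[:600])
E
```

```text
{'time': 22.25, 'tcp_pos': [0.4749, 0.2989, 0.2302], 'ee_rot': [129.8134, 89.9045, 23.5869], 'wrist_force': [1.0642, 0.3493, -0.7534], 'grip_width': 0.0853, 'joints': [26.4021, 6.5095, 78.2608, -0.0047, 95.1342, 42.6281]}
(np.float64(-16.22648907089779), array([ 1.52740577e-03,  6.66891878e-04, -9.99998611e-01]))
[([0.4765, 0.3035, 0.0465], 0.63)]
[([0.5285, 0.1493, 0.0019], 0.62)]
```

View pics/w11.png

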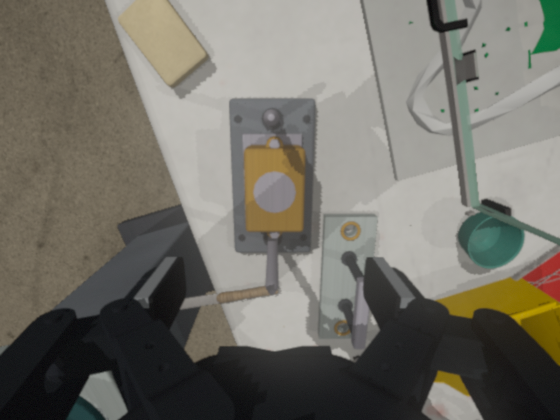

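View pics/w11z.png

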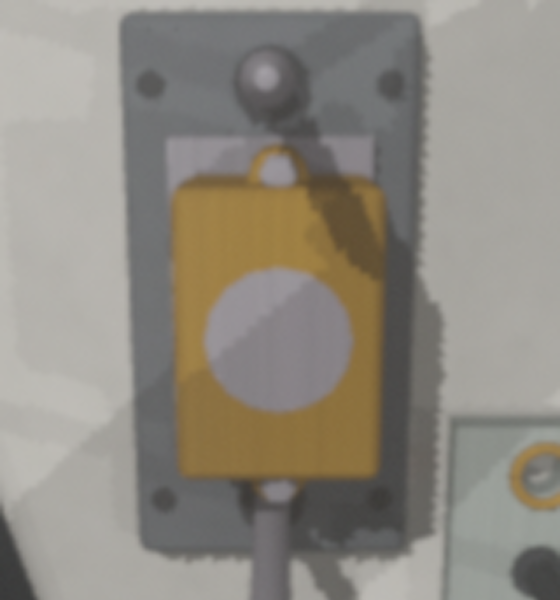

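```bash
python3 - <<'E'
from h import *
T=np.load('T11.npy')
a=np.radians(-16.2);R=np.array([[np.cos(a),np.sin(a)],[-np.sin(a),np.cos(a)]]); c=np.array([.4749,.2989])
f=lambda n,uv,z:print(n,z,((onz('wrist',np.array(uv)/3.5+[195,95],z,T)[:,:2]-c)@R.T).round(4).tolist())
f('disc',[[278,340]],.070)
f('top',[[174,188],[385,188],[378,476],[181,476]],.070)
f('rodL',[[266,77]],.14); f('rodR',[[269,668]],.14)
f('padedge',[[166,136],[375,136]],.018)
f('base holes',[[150,85],[391,85],[380,500],[163,500]],.01)
im=cv2.imread('pics/w11.png'); cv2.imwrite('pics/w11y.png',cv2.resize(im[230:310,240:300],None,fx=7,fy=7,interpolation=cv2.INTER_CUBIC))
E
```

```text
disc 0.07 [[0.0019, 0.0022]]
top 0.07 [[-0.026, 0.0441], [0.0307, 0.0441], [0.0309, -0.0383], [-0.0263, -0.0382]]
rodL 0.14 [[-0.0005, 0.072]]
rodR 0.14 [[-0.0003, -0.0597]]
padedge 0.018 [[-0.0331, 0.0557], [0.0324, 0.0557]]
base holes 0.01 [[-0.0386, 0.0712], [0.0378, 0.0711], [0.0379, -0.0696], [-0.0387, -0.0695]]
```

View pics/w11y.png

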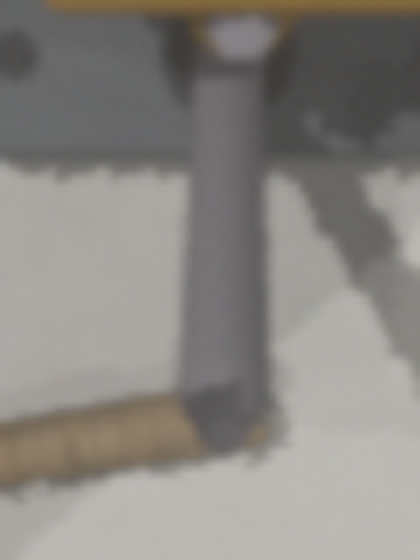

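{"name": "jog_arm", "arguments": {
  "rows": [
    [[5,-14.2,0],0],
    [[10,-27,0],0],
    [[10,-27,0],0],
    [[10,-27,0],0],
    [[10,-27,0],0],
    [[10,-27,0],0],
    [[0,0,0],0],
    [[0,0,0],0]
  ]
}}

```text
time: 23.2
tcp_pos: [0.5297, 0.1485, 0.2283]
ee_rot: [-70.3, 89.9, -176.7]
wrist_force: [-0.1, -0.9, 0.1]
grip_width: 0.0855
```

```bash
python3 - <<'E'
from h import *
s=st(); print(jaw()); save('wrist','w12.png'); np.save('T12.npy',wristT())
a=cv2.imread('pics/w12.png');b=cv2.imread('pics/w5.png')
o=np.hstack([cv2.resize(x[90:265,230:320],None,fx=3.4,fy=3.4,interpolation=cv2.INTER_CUBIC) for x in (b,a)]); cv2.imwrite('pics/w12c.png',o); print(o.shape)
E
```

```text
{'time': 23.2, 'tcp_pos': [0.5297, 0.1485, 0.2283], 'ee_rot': [-70.3197, 89.8871, -176.6675], 'wrist_force': [-0.0824, -0.9416, 0.1313], 'grip_width': 0.0855, 'joints': [9.7486, 5.2726, 79.8211, 0.0127, 95.0185, 26.0974]}
(np.float64(-16.347743167799557), array([-1.96685461e-03, -1.14529003e-04, -9.99998059e-01]))
(595, 612, 3)
```

View pics/w12c.png

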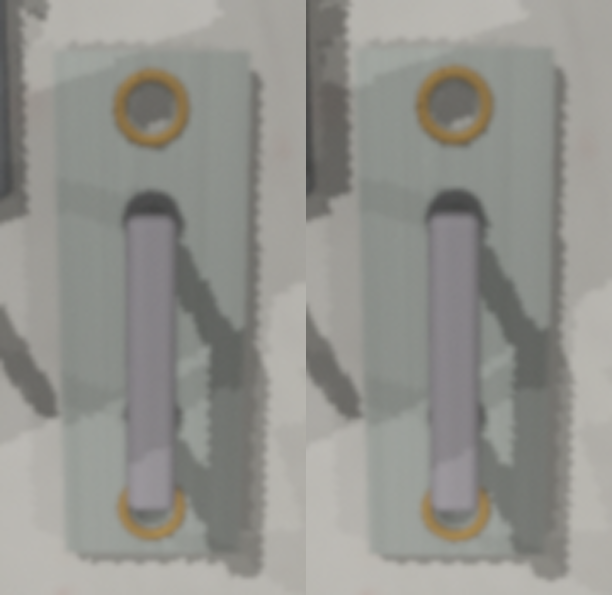

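{"name": "jog_arm", "arguments": {
  "rows": [
    [[0,0,-25],0],
    [[0,0,-40],0],
    [[0,0,-40],0],
    [[0,0,-30],0],
    [[0,0,-15],0],
    [[0,0,-6],0],
    [[0,0,0],0],
    [[0,0,0],0]
  ]
}}

```text
time: 24.05
tcp_pos: [0.5312, 0.1502, 0.0753]
ee_rot: [115.7, 89.8, 9.5]
wrist_force: [0.3, -0.2, 0.9]
grip_width: 0.0855
```

{"name": "jog_arm", "arguments": {
  "rows": [
    [[0,0,0],0],
    [[0,0,0],0],
    [[0,0,0],0],
    [[0,0,0],0],
    [[0,0,0],0],
    [[0,0,0],0],
    [[0,0,0],0],
    [[0,0,0],0]
  ],
  "hand": 1,
  "force": 60
}}

```text
time: 24.85
tcp_pos: [0.5295, 0.1498, 0.0735]
ee_rot: [-78.6, 90.0, 175.2]
wrist_force: [-3.2, 0.2, 3.3]
grip_width: 0.0131
```

{"name": "jog_arm", "arguments": {
  "rows": [
    [[0,0,10],0],
    [[0,0,25],0],
    [[0,0,35],0],
    [[0,0,40],0],
    [[0,0,35],0],
    [[0,0,16],0],
    [[0,0,0],0],
    [[0,0,0],0]
  ]
}}

```text
time: 25.65
tcp_pos: [0.5295, 0.1495, 0.2329]
ee_rot: [-55.3, 89.9, -161.5]
wrist_force: [0.1, 0.3, -5.4]
grip_width: 0.0129
```

```bash
python3 - <<'E'
from h import *
s=st(); print(jaw()); save('wrist','w13.png'); save('scene','c13.png')
a=cv2.imread('pics/w13.png');b=cv2.imread('pics/w4.png')
o=np.hstack([cv2.resize(x[80:360,200:340],None,fx=2.1,fy=2.1,interpolation=cv2.INTER_CUBIC) for x in (b,a)]); cv2.imwrite('pics/w13c.png',o); print(o.shape)
E
```

```text
{'time': 25.65, 'tcp_pos': [0.5295, 0.1495, 0.2329], 'ee_rot': [-55.2877, 89.8964, -161.5267], 'wrist_force': [0.0625, 0.283, -5.3987], 'grip_width': 0.0129, 'joints': [9.8693, 5.2138, 79.3641, -0.0156, 95.5245, 26.1068]}
(np.float64(-16.238975159471142), array([-1.71550838e-03, -5.73113168e-04, -9.99998364e-01]))
(588, 588, 3)
```

View pics/w13c.png

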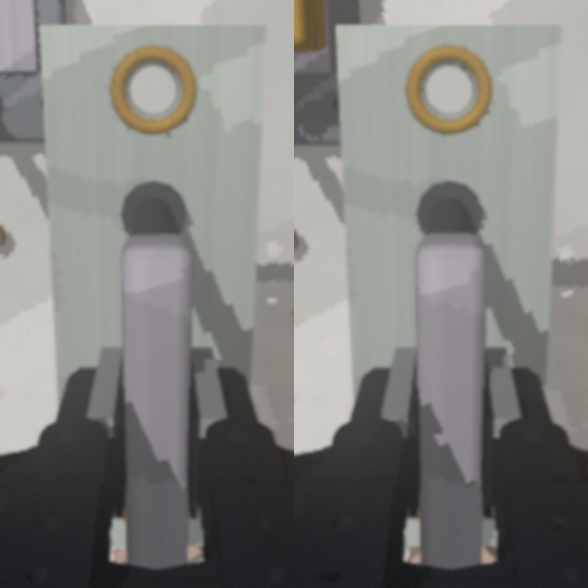

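{"name": "jog_arm", "arguments": {
  "rows": [
    [[-5,14,5],0],
    [[-10,28,0],0],
    [[-10,28,0],0],
    [[-10,28,0],0],
    [[-10,28,0],0],
    [[-6,18,0],0],
    [[-3,9,0],0],
    [[0,0,0],0]
  ]
}}

```text
time: 26.55
tcp_pos: [0.4749, 0.304, 0.2385]
ee_rot: [-54.7, 89.9, -160.8]
wrist_force: [0.0, -1.5, -5.1]
grip_width: 0.0128
```

{"name": "jog_arm", "arguments": {
  "rows": [
    [[0,0,-5],0],
    [[0,0,0],0],
    [[0,0,0],0],
    [[0,0,0],0]
  ]
}}

```text
time: 26.95
tcp_pos: [0.4762, 0.302, 0.2344]
ee_rot: [66.8, 90.0, -39.5]
wrist_force: [-0.5, 0.4, -4.8]
grip_width: 0.0132
```

```bash
python3 - <<'E'
from h import *
s=st(); print(jaw()); save('wrist','w14.png')
for _ in range(3):
    capture('side'); print(np.round(observe()['tcp_pos'],4))
a=cv2.imread('pics/w14.png');b=cv2.imread('pics/w3.png')
o=np.hstack([cv2.resize(x[85:165,225:325],None,fx=4,fy=4,interpolation=cv2.INTER_CUBIC) for x in (b,a)]); cv2.imwrite('pics/w14c.png',o)
E
```

```text
{'time': 26.95, 'tcp_pos': [0.4762, 0.302, 0.2344], 'ee_rot': [66.8141, 89.9883, -39.489], 'wrist_force': [-0.5471, 0.4392, -4.8408], 'grip_width': 0.0132, 'joints': [26.6244, 6.8677, 77.3944, -0.0108, 95.7331, 42.9265]}
(np.float64(-16.30314993702376), array([ 1.57956918e-04, -1.30158726e-04, -9.99999979e-01]))
[0.4762 0.3023 0.2346]
[0.4761 0.3024 0.2345]
[0.4761 0.3025 0.2345]
```

View pics/w14c.png

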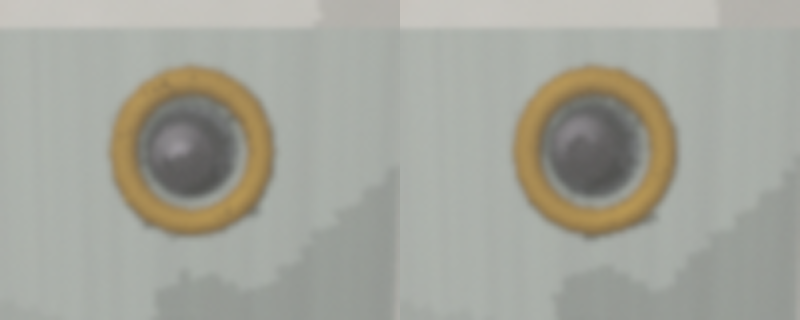

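{"name": "jog_arm", "arguments": {
  "rows": [
    [[-0.3,0.5,-5],0],
    [[0,0,-7],0],
    [[0,0,-7],0],
    [[0,0,-5],0],
    [[0,0,-4],0],
    [[0,0,0],0],
    [[0,0,0],0]
  ]
}}

```text
time: 27.85
tcp_pos: [0.4756, 0.3032, 0.2063]
ee_rot: [99.1, 90.0, -7.2]
wrist_force: [-0.2, 0.6, -3.7]
grip_width: 0.0133
```

```bash
python3 - <<'E'
from h import *
s=st(); print(jaw(),s['moment']); save('wrist','w15.png')
save('side','s15.png')
a=cv2.imread('pics/w15.png')
o=cv2.resize(a[85:165,225:325],None,fx=4,fy=4,interpolation=cv2.INTER_CUBIC)
b=cv2.imread('pics/s15.png'); b=cv2.resize(b[220:340,240:340],(400,480),interpolation=cv2.INTER_CUBIC)
c=np.zeros((480,800,3),np.uint8); c[:320,:400]=o; c[:,400:]=b; cv2.imwrite('pics/w15c.png',c)
E
```

```text
{'time': 27.85, 'tcp_pos': [0.4756, 0.3032, 0.2063], 'ee_rot': [99.0521, 89.9928, -7.1764], 'wrist_force': [-0.1748, 0.5681, -3.7408], 'grip_width': 0.0133, 'joints': [26.763, 7.3321, 80.0526, -0.004, 92.6093, 42.9913]}
(np.float64(-16.228451428572274), array([ 1.25473638e-04, -1.57984624e-05, -9.99999992e-01])) [8.22761858e-05 1.32941793e-02 8.00573851e-03]
```

View pics/w15c.png

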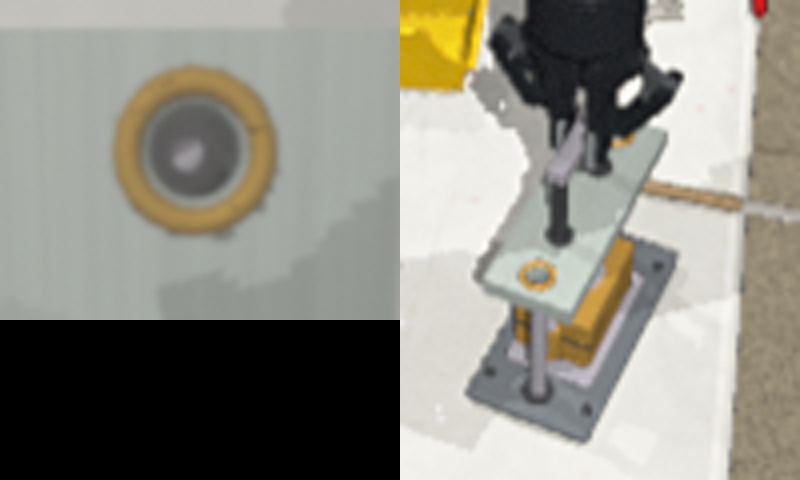

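{"name": "jog_arm", "arguments": {
  "rows": [
    [[0,0,-4],0],
    [[0,0,-5],0],
    [[0,0,-5],0],
    [[0,0,-5],0],
    [[0,0,-5],0],
    [[0,0,-4],0],
    [[0,0,0],0]
  ]
}}

```text
time: 28.65
tcp_pos: [0.4752, 0.303, 0.1773]
ee_rot: [-44.4, 89.9, -150.6]
wrist_force: [0.2, -0.3, -4.3]
grip_width: 0.0131
```

{"name": "jog_arm", "arguments": {
  "rows": [
    [[0,0,-5],0],
    [[0,0,-6],0],
    [[0,0,-6],0],
    [[0,0,-6],0],
    [[0,0,-4],0],
    [[0,0,-3],0],
    [[0,0,0],0],
    [[0,0,0],0]
  ]
}}

```text
time: 29.45
tcp_pos: [0.4757, 0.3032, 0.1484]
ee_rot: [120.7, 90.0, 14.5]
wrist_force: [-0.4, 0.7, -4.8]
grip_width: 0.0129
```

{"name": "jog_arm", "arguments": {
  "rows": [
    [[0,0,-2],0],
    [[0,0,-1.5],0],
    [[0,0,0],0],
    [[0,0,0],0]
  ]
}}

```text
time: 29.85
tcp_pos: [0.4756, 0.3032, 0.1448]
ee_rot: [97.7, 90.0, -8.5]
wrist_force: [0.7, 0.5, -4.6]
grip_width: 0.0132
```

{"name": "jog_arm", "arguments": {
  "rows": [
    [[0,0,-1],0],
    [[0,0,0],0],
    [[0,0,0],0]
  ]
}}

```text
time: 30.15
tcp_pos: [0.4756, 0.3032, 0.1438]
ee_rot: [102.2, 90.0, -4.1]
wrist_force: [-0.0, 0.2, -4.9]
grip_width: 0.0129
```

{"name": "jog_arm", "arguments": {
  "rows": [
    [[0,0,-0.5],0],
    [[0,0,0],0],
    [[0,0,0],0]
  ]
}}

```text
time: 30.45
tcp_pos: [0.4756, 0.3033, 0.1436]
ee_rot: [133.7, 90.0, 27.5]
wrist_force: [-0.2, 0.3, -3.7]
grip_width: 0.0132
```

{"name": "jog_arm", "arguments": {
  "rows": [
    [[0,0,-0.7],0],
    [[0,0,0],0],
    [[0,0,0],0]
  ]
}}

```text
time: 30.75
tcp_pos: [0.4756, 0.3033, 0.1435]
ee_rot: [133.5, 90.0, 27.2]
wrist_force: [-2.6, -1.6, 1.9]
grip_width: 0.013
```

```bash
python3 - <<'E'
from h import *
s=st(); save('side','s16.png'); save('wrist','w16.png')
b=cv2.imread('pics/s16.png'); b=cv2.resize(b[200:350,200:400],(800,600),interpolation=cv2.INTER_CUBIC); cv2.imwrite('pics/s16z.png',b)
E
```

```text
{'time': 30.75, 'tcp_pos': [0.4756, 0.3033, 0.1435], 'ee_rot': [133.451, 89.9522, 27.2249], 'wrist_force': [-2.6076, -1.5647, 1.8738], 'grip_width': 0.013, 'joints': [26.764, 9.0199, 85.3764, 0.0004, 85.5559, 42.9901]}
```

View pics/s16z.png

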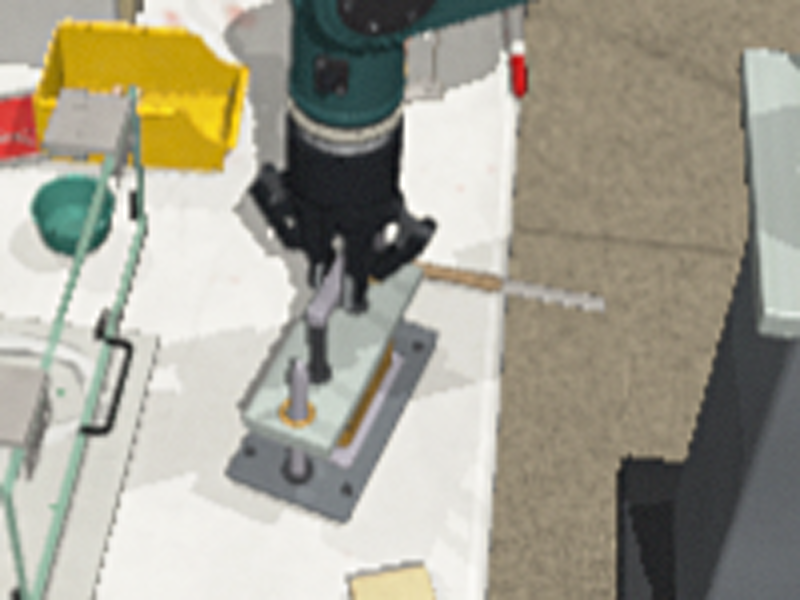

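Seated: the rod stands up through the left hole (side zoom 297,400) and the plate carries its weight on the flask. I release it and go up.

{"name": "jog_arm", "arguments": {
  "rows": [
    [[0,0,0],0],
    [[0,0,0],0],
    [[0,0,0],0],
    [[0,0,0],0],
    [[0,0,0],0],
    [[0,0,0],0],
    [[0,0,0],0]
  ],
  "hand": 0
}}

```text
time: 31.55
tcp_pos: [0.4756, 0.3032, 0.1426]
ee_rot: [82.3, 90.0, -24.0]
wrist_force: [0.4, 0.1, -1.0]
grip_width: 0.0855
```

{"name": "jog_arm", "arguments": {
  "rows": [
    [[0,0,10],0],
    [[0,0,25],0],
    [[0,0,35],0],
    [[0,0,30],0],
    [[0,0,15],0],
    [[0,0,0],0],
    [[0,0,0],0]
  ]
}}

```text
time: 32.25
tcp_pos: [0.4753, 0.3031, 0.2567]
ee_rot: [-44.3, 89.9, -150.5]
wrist_force: [0.1, 0.5, -0.3]
grip_width: 0.0856
```

```bash
python3 - <<'E'
from h import *
s=st(); save('side','s17.png'); save('wrist','w17.png'); save('scene','c17.png')
for c in ['scene','side','wrist']:
  for q in ['plate_handle','hole_left','hole_right','flask_center','pressure_plate']:
    m=mark_of(c,q); print(c,q,[(np.round(d['xyz'],4).tolist(),round(d['p'],2)) for d in m[:2]])
b=cv2.imread('pics/s17.png'); b=cv2.resize(b[220:340,240:340],(500,600),interpolation=cv2.INTER_CUBIC)
d=cv2.imread('pics/c17.png'); d=cv2.resize(d[170:240,200:270],(300,300),interpolation=cv2.INTER_CUBIC)
e=cv2.resize(cv2.imread('pics/w17.png')[80:340,150:410],(300,300)); cv2.imwrite('pics/f17.png',np.hstack([b,np.vstack([d,e])]))
E
```

```text
{'time': 32.25, 'tcp_pos': [0.4753, 0.3031, 0.2567], 'ee_rot': [-44.2637, 89.9335, -150.4885], 'wrist_force': [0.0712, 0.479, -0.3232], 'grip_width': 0.0856, 'joints': [26.7629, 6.6699, 75.0899, -0.0032, 98.3066, 42.9871]}
scene plate_handle [([0.4764, 0.3024, 0.1535], 0.85), ([0.3654, -0.1209, 0.0023], 0.45)]
scene hole_left [([0.4934, 0.3682, 0.0722], 0.74)]
scene hole_right [([0.4517, 0.2374, 0.0658], 0.79), ([0.4523, -0.1995, 0.0005], 0.52)]
scene flask_center [([0.4755, 0.3024, 0.0452], 0.75), ([0.4571, -0.1956, -0.0019], 0.21)]
scene pressure_plate [([0.4748, 0.3019, 0.0658], 0.68), ([0.4951, 0.3667, 0.0698], 0.51)]
side plate_handle [([0.4714, 0.3012, 0.1483], 0.91), ([0.6766, 0.034, 0.0021], 0.19)]
side hole_left [([0.498, 0.3715, 0.0676], 0.71)]
side hole_right [([0.4587, 0.2353, 0.0703], 0.81)]
side flask_center [([0.4736, 0.3042, 0.041], 0.63)]
side pressure_plate []
wrist plate_handle [([0.4777, 0.3019, 0.1559], 0.97)]
wrist hole_left [([0.4959, 0.3713, 0.0678], 0.71)]
wrist hole_right [([0.4561, 0.2373, 0.0657], 0.62), ([0.4934, 0.3698, 0.1372], 0.56)]
wrist flask_center [([0.4949, 0.3716, 0.1368], 0.33)]
wrist pressure_plate [([0.4733, 0.3012, 0.0699], 0.82), ([0.4579, 0.239, 0.0691], 0.7)]
```

View pics/f17.png

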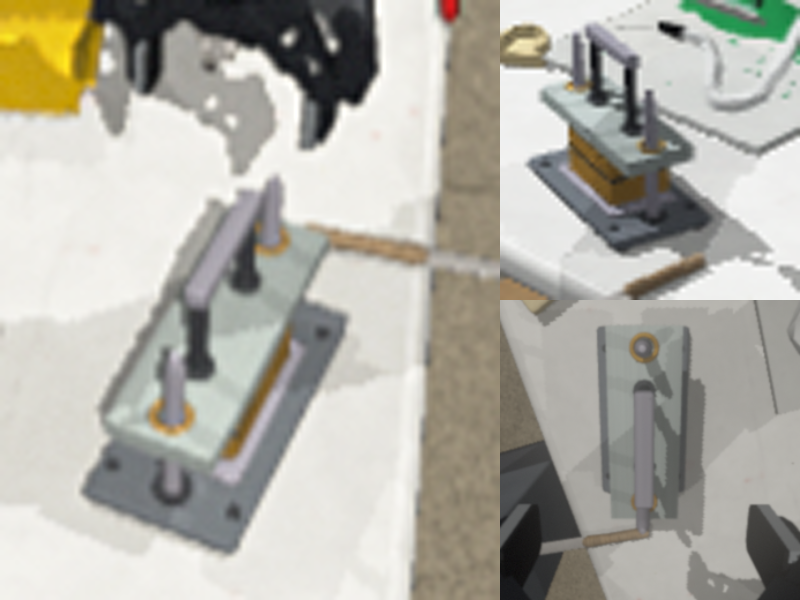

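View pics/c17.png

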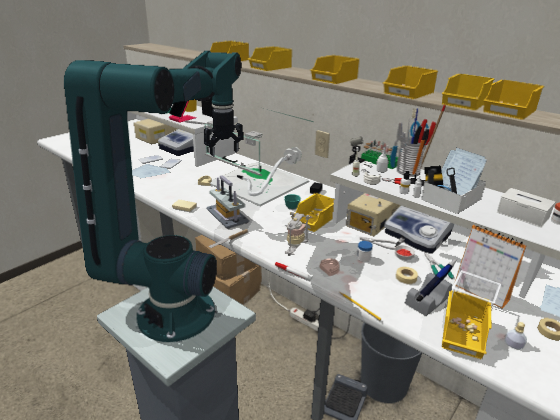

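Both rods stand through the plate's holes (scene picture, near 232,190) and the plate lies level on the flask. The hand is clear above it and the bystanders have not moved.

```bash
python3 -c "
from h import *
print(r.close_job()); st()"
```

```text
the job is handed in; nothing more can be done
None
the job is handed in; nothing more can be done
```

The flask is loaded in the press, the plate is back over both rods, and I handed the job in at about 33 s of the 72 s allowed. No verdict was reported.

**What I did:**
- Lifted the plate straight up off the rods and laid it on the clear bench beside the press.
- Set the flask on the pad.
- Picked the plate up again with the same grip and lowered it onto the flask in small steps. The wrist force stayed under 6 N throughout.

**Last checks:**
- **Plate:** Pictures from the fixed cameras show both rods through the holes and the plate lying level on the flask. The networks put the hole undersides at 66–72 mm, where 70 mm is expected. The handle came out at 148–156 mm, where 152 mm is expected.
- **Flask:** Before the plate went on, the wrist picture put it about 2–3 mm off the pad's centre across the rod line, against the 10 mm limit. It looked square to the rods.
- **Hand:** It was open and about 110 mm above its release height, touching nothing.
- **Bystanders:** The last scene picture shows none of them visibly moved; I did not measure them one by one.

**Disagreements:** With the plate covering the flask, the networks gave poor heights for the flask's centre, and the wrist camera took a rod tip for the flask. I left those readings out. The state could not be read after handing in.

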